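# Draw the slotted spacer plate out from under a stack of memory modules

## Robot

A 6-joint arm with a two-finger parallel gripper is mounted at the origin on the work surface. World frame = base frame: x ahead of the robot, y to its left, z up, the work surface at z = 0. Lengths are in mm, angles in rad, forces in N, time in s.
With the tool pointing down it reaches from about 350 to 775 mm from the base axis. Payload 7.3 kg.
Tool frame: the origin (TCP) lies at the very end of the fingers, on their centre line; the grasp point (between the pads) lies 19 mm behind it (bot.grasp_offset is the distance from the TCP to the grasp point, in mm); z points along the fingers, y is the direction in which the jaws open and shut (so a half turn about z gives the same grasp; the last joint's range is limited). The gripper opens to 92 mm and grips with 3 to 60 N. Pads are 19 mm wide; open, the fingers measure 130 mm over their backs; the gripper's body (75 mm by 190 mm) begins 47 mm behind the grasp point.
Start: joints at [-1.255, 0.342, 1.524, -0, 1.275, -0.146], TCP at [233.943, -470.016, 226.741] pointing down, gripper open.
Joint ranges: [-2.53, 2.53], [-0.77, 2.02], [0.04, 2.7], [-1, 4.14], [0.28, 2.66], [-3.11, 3.11]. Speed limits (rad/s): [2.57, 2.57, 3.14, 3.14, 3.14, 3.14].

## Interface

Orientations are given as [roll, pitch, yaw] about the fixed x, y, z axes, in that order (R = Rz(yaw) Ry(pitch) Rx(roll)).
In Python, from plant import bot gives the robot as it stands.
- The arm moves only by the tool servo_tool, never from a script. Its arguments are lists of equal length, an entry for each row: "angular": the turn, a rotation vector about the world's x, y, z in degrees, a list of three; "slide": the shift along the world's x, y, z in mm, a list of three; "grip": the opening, from -1 (shut) to 1 (fully open), so that 0 is half open. In form: {"angular": [[ax, ay, az], ...], "slide": [[dx, dy, dz], ...], "grip": [grip, ...]}. A call has 1 to 10 rows; each row is the pose to reach, as a shift and turn from the pose commanded when the call began; what a row does not reach only later rows make up. A row lasts 1/12 s, in which the tool goes at most 41.7 mm and 7.16 degrees, less where a joint would pass 70% of its speed; a pose out of reach is approached as far as the arm can. A call with a gripper value outside its range is refused whole. The fingers move at their own pace and stop on an object; the grip force is fixed at half the most. Time passes only in rows, so rows that repeat a pose let the fingers close. It gives the time, the measured TCP pose, the force and the opening at its end, in the units of the state.
- bot.get_obs(): the state, without advancing time (a new reading comes with each control period).
- bot.capture(name): name is "scene" or "side" or "wrist"; returns a dict with "img" (480x640x3 uint8, blue, green, red), "range_z" (480x640 float32, mm along the optical axis (not along the pixel's ray), 0 where there is no reading), "fov_y" (degrees; the focal length in pixels is half the picture's height over the tangent of half this angle, whatever the lens; pixels are square), "cx", "cy" (the principal point, pixels), "R" (3x3) and "t" (3): a world point X has camera coordinates R X + t; the wrist camera has in their place "T_tool_cam" (4x4, takes a point from camera to tool coordinates, whose origin is the TCP and whose axes are the flange's). Camera axes: x right, y down, z forward; pixel columns grow to the right and rows downward; lengths in mm; the calibration is good to about 2 mm. A picture is of the moment at which its call begins: read the wrist's pose just before it.
- bot.close_job(): hands the job in, once; it reports no verdict.
The state is a dict: "time": time; "joint_positions": joint angles; "dq": joint speeds; "tau": joint torques, N m; "tool_pos": TCP position; "tcp_rot": TCP orientation; "contact_force": force on the tool from outside, world axes, zero at the start; "moment": the same for the moment, N m; "grip_width": finger opening in mm.
Only numpy, scipy, OpenCV 4.12 (cv2) and the standard library are available. Lean on these libraries where they do the work, as an engineer would, in place of code of your own. Each camera call takes 0.05 s, during which the arm holds its last target.

## Task

Draw the slotted spacer plate out from under the stack of memory modules and through the bridge, so that the stack settles upright onto the fixture's base; a hidden peg locks the plate, so ease it out until you feel the peg stop it, shift it sideways past the peg by feel, and never force it. Then set the plate down flat inside the shallow tray (do not drop it) and let go. Leave the modules and everything else on the bench untouched.

Things in the scene. Friction and masses are not known exactly. Their poses are not given: they have to be found in the camera images.
- fixture: Fixed holding fixture. Origin on the bench (z = 0) under the middle of its bridge; x points from the bridge to the stack (roughly away from the robot), so the plate is drawn out along -x; y to the left, z up. Dark base 10 mm thick (x -32 to 108, y -62 to 62 mm). Behind the bridge two side cheeks (inner faces at y = +-36 mm, tops at z = 32 mm) stand beside the stack.
- bridge: Aluminium bar of the fixture, same origin and axes: x -22 to 22, y -54 to 54 mm, z 19 (3 mm over the plate) to 32 mm. The bottom module comes up against its rear face and is held back (slick polished faces). A fixed round peg, 8 mm wide, hangs under it through the plate's slot at y = 0 and an unknown x from -16 to 16 mm: hidden, not measured. Pressing the plate on it with over 18 N damages it.
- plate: Loose aluminium spacer plate, 181 mm long (x -86 to 95), 60 wide (y -30 to 30), 6 mm thick, 140 g. Origin on its underside; axes at the start as the fixture's. It starts on the base (underside z = 10 mm), origin 9 mm to -y of the fixture's (x within 1.5 mm), the stack on its rear part. Its rear end leaves the bridge after it is drawn 117 mm in all. Sliding it under the stack takes 2 to 10 N.
- slot (a point): Corner of the plate's dog-leg slot: origin and axes as the plate's. Slot 12 mm wide, cut right through: blind front leg x -23 to 28, y 3 to 15 mm (peg starts here); cross leg x 16 to 28, y -15 to 15; rear leg y -15 to -3, x 16 to the open rear end. So: draw along -x, the peg stops it after 6 to 42 mm; ease back 2 mm; shift 18 mm to +y (peg stops it at about 20); draw straight out.
- lug (a point): Centre of the plate's lug, where it is grasped: an upright block 28 mm (x) by 12 mm (y) by 40 mm high on the plate's top. The point lies at x = -70 mm, y = 0 on the plate, 26 mm above its underside (20 mm above its top face, 20 mm below the lug's top); axes as the plate's.
- mod_low: Bottom memory module of the stack, dark metal block 64 x 64 x 26 mm, 0.08 to 0.13 kg; origin at the centre of its underside. Starts on the plate (underside at z = 16 mm), 1 to 6 mm behind the bridge; must end on the base (underside at z = 10 mm), against or close behind the bridge.
- mod_mid: Middle module, steel block 60 x 60 x 24 mm, about 0.08 kg, on the bottom one; origin at the centre of its underside.
- mod_top: Top module, grey ribbed block 52 x 56 x 22 mm, about 0.06 kg, on the middle one; origin at the centre of its underside.
- tray: Fixed shallow grey tray, outside 250 mm (its x) by 130 mm (its y), 16 mm high, walls and floor 4 mm thick; origin at the centre of its underside. It stands to the left or to the right of the fixture.
- meter: Fixed grey bench meter 170 x 120 mm, 60 mm high, on the other side of the fixture from the tray; origin at the centre of its underside.
- spare: Bystander: loose steel module 60 x 60 x 24 mm lying on the bench; origin at the centre of its underside.
- jar: Bystander: jar, 52 mm diameter, 70 mm high; origin at the centre of its underside.
- driver: Bystander: screwdriver lying on the bench.
- brush: Bystander: brush lying on the bench.
- tape: Bystander: roll of clear tape, 60 mm diameter, 19 mm high, lying flat.
- tweezers: Bystander: steel tweezers 120 mm long, lying on the bench.
There are look-alikes about, which are no part of the job. What is shaped like the plate but purple or yellow is not meant. Leave any red look-alike of the mod_top alone.

How it is judged:
By the outcome, as a careful person would: the job done as asked, in the order asked, and still so for the second after the job is handed in, with the robot touching nothing.
It also fails if it takes over 62 s, if anything falls off the work surface, if the arm or the gripper's body presses on something with over 40 N, if the wrist force passes 120 N, or if a joint passes its speed limit or range.

## Working session

There is one attempt and no reset: what is moved stays moved. The work goes in short steps, Python scripts to look and compute and a tool call to move; the robot and the scene stay as the last step left them, time stands still between calls to the robot, and variables do not carry over. Pictures are saved under pics/ and viewed, and the job is handed in when it is done.

Besides the shell and the picture viewer there is one more tool, called by a JSON object that holds its "fn" and its "kwargs". servo_tool: Moves the arm, as the interface text tells. Its arguments: {"type":"object","properties":{"angular":{"type":"array","items":{"type":"array","items":{"type":"number"}}},"slide":{"type":"array","items":{"type":"array","items":{"type":"number"}}},"grip":{"type":"array","items":{"type":"number"}}},"required":["angular","slide","grip"]}

```bash
mkdir -p pics; ls
cat > h.py <<'E'
import numpy as np, cv2
from plant import bot
from scipy.spatial.transform import Rotation as Ro
def grab(n):
    o=bot.get_obs(); c=bot.capture(n)
    f=240/np.tan(np.radians(c['fov_y'])/2)
    if 'R' in c and c['R'] is not None and n!='wrist':
        R=np.array(c['R']);t=np.array(c['t']); Rw=R.T; tw=-R.T@t
    else:
        T=np.array(c['T_tool_cam']); Rt=Ro.from_euler('xyz',o['tcp_rot']).as_matrix()
        Rw=Rt@T[:3,:3]; tw=Rt@T[:3,3]+np.array(o['tool_pos'])
    z=c['range_z']; v,u=np.mgrid[:480,:640]
    P=np.stack([(u-c['cx'])*z/f,(v-c['cy'])*z/f,z],-1)@Rw.T+tw
    P[z<=0]=np.nan
    return c['img'],P,(f,c['cx'],c['cy'],Rw,tw)
def proj(cal,X):
    f,cx,cy,Rw,tw=cal; p=(np.atleast_2d(X)-tw)@Rw
    return np.c_[f*p[:,0]/p[:,2]+cx,f*p[:,1]/p[:,2]+cy]
E
python3 - <<'E'
from h import *
print(bot.get_obs())
for n in ['scene','side','wrist']:
    i,P,c=grab(n); cv2.imwrite(f'pics/{n}0.png',i); np.savez(f'/tmp/{n}0.npz',i=i,P=P,c=np.array(c,dtype=object)); print(n,c[4],c[3][:,2])
E
```

```text
pics
{'time': 0.0, 'joint_positions': array([-1.25498327e+00,  3.42708561e-01,  1.52508006e+00,  4.77349056e-06,
        1.27541596e+00, -1.46007595e-01]), 'dq': array([-0.00106312,  0.00064203, -0.0005435 ,  0.00021103, -0.00020367,
        0.00096512]), 'tau': array([-2.27069642e-03, -4.31250179e+01, -2.44225574e+01,  7.16648530e-02,
        5.58863988e-02, -1.41189844e-04]), 'tool_pos': array([ 233.80764649, -469.56861224,  226.03033055]), 'tcp_rot': array([-3.13999854e+00, -2.39033876e-04,  4.61819066e-01]), 'contact_force': array([-0.21670632, -0.42719725,  0.46388035]), 'moment': array([ 0.0013863 ,  0.01031718, -0.05075477]), 'grip_width': 91.9190409233187}
scene [1315.66244272  547.76934265  939.45466853] [-0.59787426 -0.42224593 -0.68136242]
side [ 459.93838924 -988.67224871  861.37907462] [ 0.07332098  0.77969586 -0.62185079]
wrist [ 298.22540963 -437.96120857  384.96125689] [-0.23971884 -0.11738059 -0.96372023]
```

View pics/scene0.png

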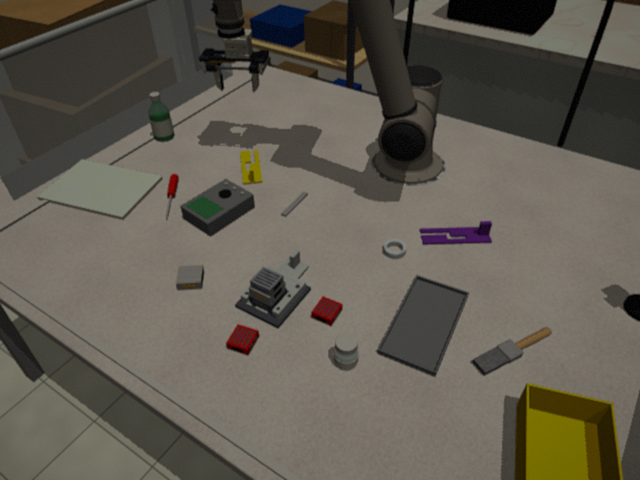

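View pics/side0.png

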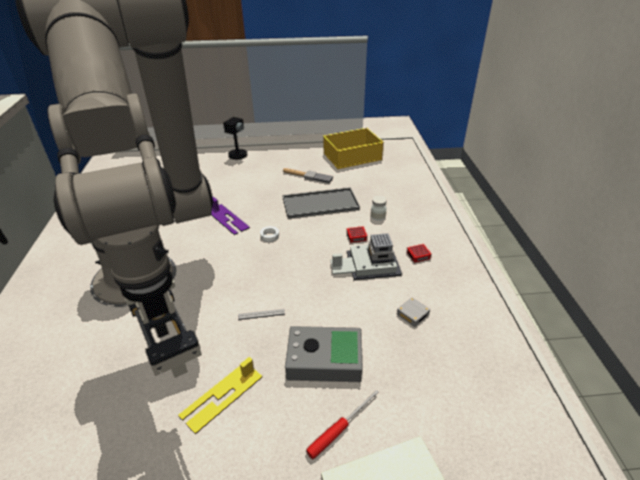

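View pics/wrist0.png

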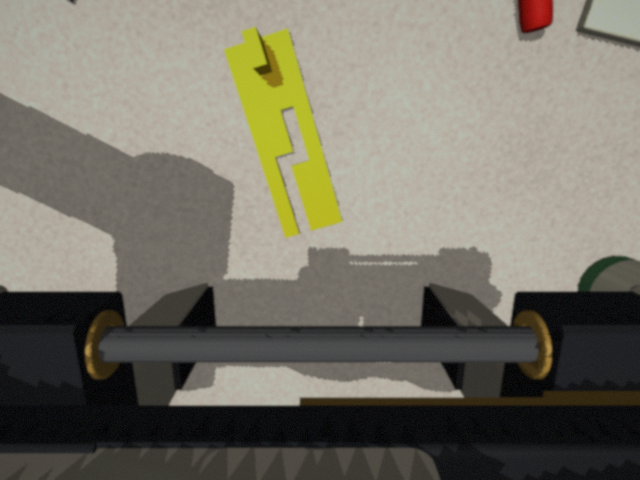

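The scene picture shows the fixture and stack at about (272,292), the grey lug at (295,258), the tray at (424,323) and the meter at (218,206). The purple and yellow plates and the red modules are decoys. Next I'll measure.

```bash
cat > m.py <<'E'
from h import *
def rect(P,m,name,zr):
    q=P[m]; q=q[(q[:,2]>zr[0])&(q[:,2]<zr[1])]
    r=cv2.minAreaRect(q[:,:2].astype(np.float32)); print(name,len(q),np.round(r[0],1),np.round(r[1],1),round(r[2],1),'z',np.round(np.percentile(q[:,2],[5,50,95]),1))
    return q
for n in ['scene','side']:
    d=np.load(f'/tmp/{n}0.npz',allow_pickle=True); P=d['P'];i=d['i']
    if n=='scene':
        for u,v in [(265,282),(295,258),(295,262),(274,318),(424,323),(218,206),(300,270)]: print((u,v),np.round(P[v,u],1))
        c=P[318,274];
    big=cv2.resize(i,None,fx=1,fy=1)
    xs,ys,w,h=(215,230,130,130) if n=='scene' else (310,215,130,100)
    cv2.imwrite(f'pics/{n}crop.png',cv2.resize(i[ys:ys+h,xs:xs+w],None,fx=5,fy=5,interpolation=cv2.INTER_CUBIC))
    m=np.zeros((480,640),bool); m[270:380,370:475]=(n=='scene')
    if n=='side': m[180:220,275:365]=1
    rect(P,m,'tray',(9,22))
    m[:]=0
    if n=='scene': m[235:330,228:315]=1
    else: m[225:285,325:410]=1
    for zr in [(6,14),(13,18.5),(27,36),(45,53),(60,70),(84,94)]:
        try: rect(P,m,zr,zr)
        except Exception as e: print(zr,e)
E
python3 m.py
```

```text
(265, 282) [716.2  -5.9  86.7]
(295, 258) [584.  -19.5  47.2]
(295, 262) [585.8 -18.9  35.3]
(274, 318) [741.3  31.9  11.4]
(424, 323) [562.5 321.4   4.8]
(218, 206) [ 534.7 -314.4   50.6]
(300, 270) [585.3  -5.   14.4]
tray 742 [556.8 352.8] [255.7 194.1] 6.6 z [ 9.6 14.7 18.4]
(6, 14) 663 [631.  -50.9] [318.2 196.7] 41.0 z [ 6.9 10.1 13.5]
(13, 18.5) 392 [674.3 -13.1] [198.6 189.7] 50.6 z [13.3 15.9 18.1]
(27, 36) 745 [654.5 -13.3] [179.  111.5] 1.3 z [28.2 31.6 35. ]
(45, 53) 107 [653.8  -4.6] [ 62.8 171.9] 86.3 z [45.7 49.2 52.6]
(60, 70) 135 [718.5   2. ] [43.8 81.6] 46.5 z [60.4 65.  69.3]
(84, 94) 440 [706.5 -10.3] [58.7 56.5] 89.2 z [85.1 87.7 90.6]
tray 389 [553.7 358.8] [249.8 215.9] 6.9 z [ 9.4 13.5 17.8]
(6, 14) 381 [678.6   4.6] [214.6 213.4] 65.4 z [ 7.  10.1 13.6]
(13, 18.5) 333 [672.   -6.3] [198.7 204.8] 61.7 z [13.5 15.8 18.2]
(27, 36) 623 [662.2 -35.3] [125.2 154.9] 47.7 z [28.5 31.8 34.7]
(45, 53) 77 [649.8 -12.3] [ 61.3 169.6] 84.3 z [45.4 48.9 52.6]
(60, 70) 111 [663.2 -13.1] [ 60.6 145.8] 83.9 z [60.7 65.7 68.6]
(84, 94) 249 [703.8 -10.9] [53.1 63.7] 0.0 z [85.1 88.1 90.8]
```

{"fn": "servo_tool", "kwargs": {"angular": [[0,0,-4],[0,0,-8],[0,0,-12],[0,0,-16],[0,0,-20],[0,0,-23],[0,0,-26.5],[0,0,-26.5]], "slide": [[20,26,5],[42,54,10],[64,82,10],[86,110,10],[108,138,10],[130,166,10],[152,194,10],[176,225,10]], "grip": [1,1,1,1,1,1,1,1]}}

```text
time: 0.82
tool_pos: [410.5, -243.7, 236.6]
tcp_rot: [3.141, 0.0, -0.005]
contact_force: [1.2, -0.5, 0.8]
grip_width: 91.7
```

{"fn": "servo_tool", "kwargs": {"angular": [[0,0,0],[0,0,0],[0,0,0],[0,0,0],[0,0,0],[0,0,0],[0,0,0],[0,0,0],[0,0,0],[0,0,0]], "slide": [[22,28,0],[44,56,0],[66,84,0],[88,112,0],[110,140,0],[132,168,0],[154,196,0],[170,215,0],[180,230,0],[180,230,0]], "grip": [1,1,1,1,1,1,1,1,1,1]}}

```text
time: 1.65
tool_pos: [591.2, -11.9, 235.9]
tcp_rot: [-3.14, 0.0, 0.003]
contact_force: [0.1, 0.8, 0.9]
grip_width: 91.8
```

Run:
```python
from h import *
o=bot.get_obs();print(o['time'],o['tool_pos'],o['tcp_rot'],o['dq'].round(3))
for n in ['wrist','scene','side']:
    i,P,c=grab(n); cv2.imwrite(f'pics/{n}1.png',i); np.savez(f'/tmp/{n}1.npz',i=i,P=P,c=np.array(c,dtype=object)); print(c[4])
```

```text
1.65 [591.17172848 -11.87721483 235.88300952] [-3.14047396e+00  4.06155018e-04  2.81186205e-03] [-0.056 -0.029  0.047 -0.027 -0.005 -0.047]
[663.11424701 -12.05189637 394.66962879]
[1315.66244272  547.76934265  939.45466853]
[ 459.93838924 -988.67224871  861.37907462]
```

View pics/wrist1.png

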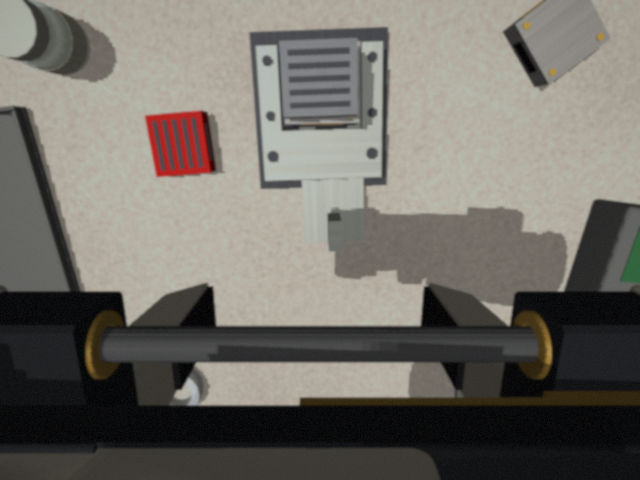

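View pics/scenecrop.png

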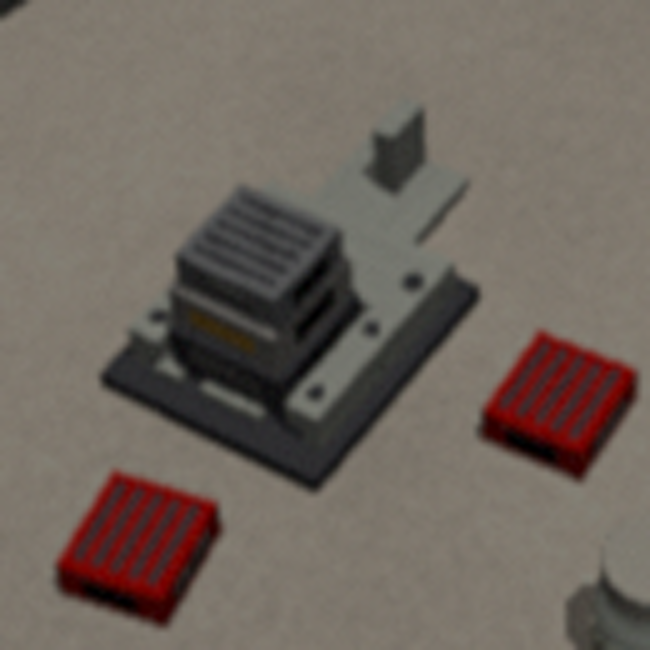

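The wrist picture shows the fixture base with corners near (250,32), (387,28), (386,185) and (261,188). The plate runs from column 303 to 364, and the lug is in shadow near (347,230).

Run:
```python
from h import *
d=np.load('/tmp/wrist1.npz',allow_pickle=True);P=d['P'];i=d['i'];c=d['c']
cv2.imwrite('pics/wc1.png',cv2.resize(i[20:260,230:410],None,fx=3.2,fy=2.4,interpolation=cv2.INTER_CUBIC))
def rect(m,zr,n):
    mm=m&(P[...,2]>zr[0])&(P[...,2]<zr[1])
    k,l,s,_=cv2.connectedComponentsWithStats(mm.astype(np.uint8)); j=1+np.argmax(s[1:,4]); q=P[l==j]
    r=cv2.minAreaRect(q[:,:2].astype(np.float32)); print(n,len(q),np.round(r[0],1),np.round(r[1],1),round(r[2],2),'z',np.round(np.percentile(q[:,2],[5,50,95]),1), 'xy min/max',np.percentile(q[:,:2],[1,99],axis=0).round(1).tolist(), s[j,:4])
m=np.zeros((480,640),bool);m[15:265,235:405]=1
rect(m,(27,37),'bridge+cheek'); rect(m,(83,93),'top'); rect(m,(12,20),'plate')
m[:180]=0; rect(m,(48,62),'lug')
m[:]=0;m[100:285,0:90]=1; rect(m,(12,20),'tray')
# homography of pixel rays at plane z
f,cx,cy,Rw,tw=c
def at(u,v,z):
    r=Rw@np.array([(u-cx)/f,(v-cy)/f,1]); return (tw+r*(z-tw[2])/r[2]).round(1)
for p in [(250,32),(387,28),(386,185),(261,188)]: print(p,at(*p,10))
for row in (195,205,215,225,235,245): print(row,P[row,296:372:4,2].round(0).astype(int).tolist())
```

```text
bridge+cheek 9532 [683.5 -14. ] [114.3 108.4] 1.99 z [31.4 32.8 34.5] xy min/max [[626.7, -67.5], [738.7, 40.0]] [256  41 127 140]
top 5898 [704.9 -11.8] [53.  56.7] 2.07 z [87.7 89.  90.3] xy min/max [[679.2, -39.7], [730.7, 15.5]] [279  37  79  81]
plate 3442 [593.5 -26.3] [63.4 59.9] 1.98 z [15.5 16.8 18. ] xy min/max [[563.0, -56.0], [625.0, 3.2]] [302 177  62  66]
lug 427 [578.  -26.7] [28.4 11.9] 1.08 z [55.  56.7 57.9] xy min/max [[564.1, -32.5], [592.1, -20.6]] [328 218  14  33]
tray 1330 [601.6 265.8] [179.9  16.3] 6.95 z [12.5 16.  17.9] xy min/max [[515.9, 250.0], [690.1, 281.1]] [  0 105  72 180]
(250, 32) [753.7  49.8  10. ]
(387, 28) [757.2 -72.7  10. ]
(386, 185) [617.7 -78.7  10. ]
(261, 188) [614.4  45.1  10. ]
195 [2, 1, 17, 18, 16, 18, 17, 18, 15, 17, 18, 17, 17, 18, 18, 18, 18, 2, 1]
205 [2, 1, 16, 17, 16, 16, 17, 17, 17, 17, 19, 16, 17, 16, 17, 18, 18, 1, 1]
215 [1, 1, 17, 16, 17, 16, 16, 16, 33, 33, 33, 16, 17, 17, 17, 17, 16, 0, 2]
225 [-1, 2, 16, 17, 17, 17, 16, 18, 56, 58, 55, 57, 17, 16, 17, 18, 16, 1, 1]
235 [0, -1, 16, 17, 17, 16, 16, 17, 41, 57, 57, 57, 16, 16, 16, 17, 17, 1, 1]
245 [-1, 1, 1, 1, 1, 0, 0, 2, 0, 57, 55, 57, 1, 1, 0, 0, 1, -1, 1]
```

View pics/wc1.png

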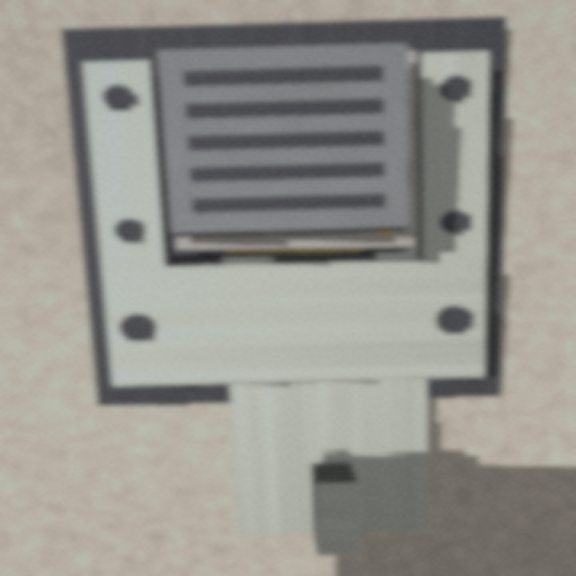

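Yaw is about +2° and the fixture origin about (648,-15). That predicts the lug at (578.1,-26.9), and I measured (578.0,-26.7), which agrees. I'll move above the lug and descend.

{"fn": "servo_tool", "kwargs": {"angular": [[0,0,1],[0,0,2],[0,0,2],[0,0,2],[0,0,2],[0,0,2],[0,0,2],[0,0,2]], "slide": [[-6,-6,-15],[-12,-12,-40],[-12,-12,-75],[-12,-12,-105],[-12,-12,-130],[-12,-12,-140],[-12,-12,-140],[-12,-12,-140]], "grip": [1,1,1,1,1,1,1,1]}}

```text
time: 2.47
tool_pos: [578.1, -27.8, 97.5]
tcp_rot: [3.141, -0.001, 0.033]
contact_force: [0.2, -0.0, 0.4]
grip_width: 92.1
```

Run:
```python
from h import *
o=bot.get_obs();print(o['time'],o['tool_pos'],o['tcp_rot'],o['contact_force'])
i,P,c=grab('wrist'); cv2.imwrite('pics/wrist2.png',i)
i,P,c=grab('side'); cv2.imwrite('pics/side2.png',i)
```

```text
2.4667 [578.14562197 -27.78808481  97.53465795] [ 3.14130689e+00 -5.06958969e-04  3.32043739e-02] [ 0.21146193 -0.02547625  0.4274235 ]
```

View pics/wrist2.png

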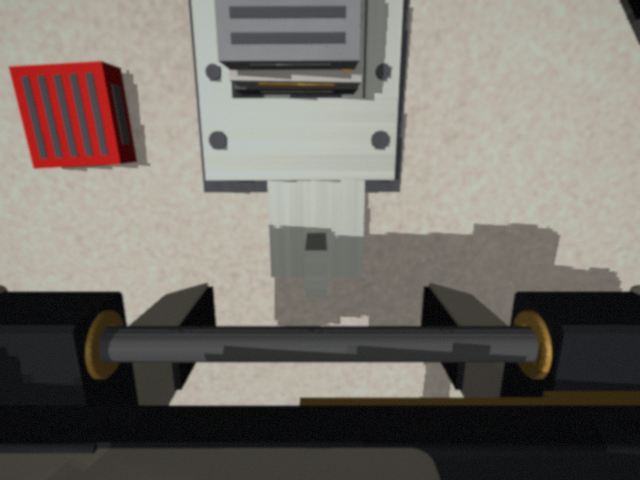

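The lug sits centred between the fingers, at column 315 against their midpoint of about 320. Descending and closing.

{"fn": "servo_tool", "kwargs": {"angular": [[0,0,0],[0,0,0],[0,0,0],[0,0,0],[0,0,0],[0,0,0]], "slide": [[0,0.4,-20],[0,0.4,-40],[0,0.4,-60],[0,0.4,-72],[0,0.4,-75],[0,0.4,-75]], "grip": [1,1,1,1,1,1]}}

```text
time: 3.07
tool_pos: [578.4, -26.7, 22.3]
tcp_rot: [3.141, -0.001, 0.034]
contact_force: [-0.4, 0.4, 0.5]
grip_width: 91.9
```

{"fn": "servo_tool", "kwargs": {"angular": [[0,0,0],[0,0,0],[0,0,0],[0,0,0],[0,0,0],[0,0,0],[0,0,0],[0,0,0],[0,0,0],[0,0,0]], "slide": [[0,0,0],[0,0,0],[0,0,0],[0,0,0],[0,0,0],[0,0,0],[0,0,0],[0,0,0],[0,0,0],[0,0,0]], "grip": [0.5,0,-0.3,-0.5,-0.65,-0.8,-1,-1,-1,-1]}}

```text
time: 3.9
tool_pos: [577.9, -26.6, 21.7]
tcp_rot: [3.142, 0.0, 0.034]
contact_force: [-0.8, 0.5, -0.8]
grip_width: 30.0
```

{"fn": "servo_tool", "kwargs": {"angular": [[0,0,0],[0,0,0],[0,0,0],[0,0,0]], "slide": [[0,0,0],[0,0,0],[0,0,0],[0,0,0]], "grip": [-1,-1,-1,-1]}}

```text
time: 4.23
tool_pos: [577.9, -26.6, 21.7]
tcp_rot: [3.142, 0.0, 0.034]
contact_force: [1.0, 0.4, 0.4]
grip_width: 12.2
```

{"fn": "servo_tool", "kwargs": {"angular": [[0,0,0],[0,0,0],[0,0,0],[0,0,0],[0,0,0],[0,0,0]], "slide": [[0,0,0],[0,0,0],[-0.5,0,0],[-1,0,0],[-1.5,0,0],[-2,-0.1,0]], "grip": [-1,-1,-1,-1,-1,-1]}}

```text
time: 4.73
tool_pos: [576.0, -26.7, 21.7]
tcp_rot: [3.142, -0.0, 0.034]
contact_force: [0.7, 0.1, -1.5]
grip_width: 11.7
```

Run:
```python
from h import *
o=bot.get_obs();print(o['time'],o['tool_pos'],o['tcp_rot'],o['contact_force'],o['moment'],o['grip_width'])
```

```text
4.7333 [576.01853045 -26.70060048  21.71424225] [ 3.14150761e+00 -2.45128919e-04  3.41125415e-02] [ 0.73503158  0.06778804 -1.4739584 ] [ 0.05577344 -0.21580587 -0.02095766] 11.739149585936584
```

{"fn": "servo_tool", "kwargs": {"angular": [[0,0,0],[0,0,0],[0,0,0],[0,0,0],[0,0,0],[0,0,0]], "slide": [[-0.3,0,0],[-0.6,0,0],[-0.9,0,0],[-1.2,0,0],[-1.5,-0.1,0],[-1.8,-0.1,0]], "grip": [-1,-1,-1,-1,-1,-1]}}

```text
time: 5.23
tool_pos: [574.4, -26.8, 21.8]
tcp_rot: [3.141, -0.001, 0.034]
contact_force: [2.7, -0.3, -2.1]
grip_width: 11.5
```

Run:
```python
from h import *
o=bot.get_obs();print(o['time'],o['tool_pos'],o['tcp_rot'],o['contact_force'],o['moment'],o['grip_width'])
i,P,c=grab('wrist'); cv2.imwrite('pics/wrist3.png',i)
```

```text
5.2333 [574.39350937 -26.8138495   21.75501985] [ 3.14146287e+00 -5.91963130e-04  3.41975867e-02] [ 2.74625599 -0.31422527 -2.10731355] [ 0.07954787 -0.21288426  0.00408687] 11.50519966840966
```

View pics/wrist3.png

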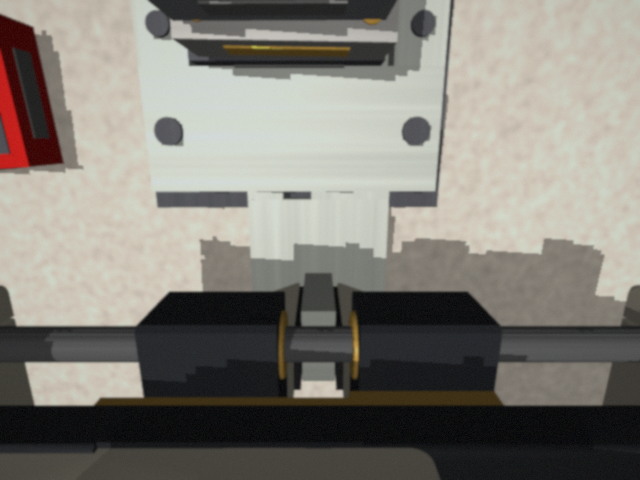

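The grip is good. The slot's front end is just showing at (297,195), so the plate is sliding. I'll keep drawing gently.

{"fn": "servo_tool", "kwargs": {"angular": [[0,0,0],[0,0,0],[0,0,0],[0,0,0],[0,0,0],[0,0,0]], "slide": [[-0.3,0,0],[-0.6,0,0],[-0.9,0,0],[-1.2,0,0],[-1.5,-0.1,0],[-1.8,-0.1,0]], "grip": [-1,-1,-1,-1,-1,-1]}}

```text
time: 5.78
tool_pos: [572.3, -26.9, 21.8]
tcp_rot: [3.141, -0.0, 0.034]
contact_force: [2.6, 0.0, -2.0]
grip_width: 11.5
```

{"fn": "servo_tool", "kwargs": {"angular": [[0,0,0],[0,0,0],[0,0,0],[0,0,0],[0,0,0],[0,0,0]], "slide": [[-0.3,0,0],[-0.6,0,0],[-0.9,0,0],[-1.2,0,0],[-1.5,-0.1,0],[-1.8,-0.1,0]], "grip": [-1,-1,-1,-1,-1,-1]}}

```text
time: 6.28
tool_pos: [570.6, -27.0, 21.8]
tcp_rot: [3.141, -0.0, 0.034]
contact_force: [2.8, -0.5, -2.1]
grip_width: 11.8
```

{"fn": "servo_tool", "kwargs": {"angular": [[0,0,0],[0,0,0],[0,0,0],[0,0,0],[0,0,0],[0,0,0]], "slide": [[-0.3,0,0],[-0.6,0,0],[-0.9,0,0],[-1.2,0,0],[-1.5,-0.1,0],[-1.8,-0.1,0]], "grip": [-1,-1,-1,-1,-1,-1]}}

```text
time: 6.78
tool_pos: [568.7, -27.1, 21.7]
tcp_rot: [3.142, 0.0, 0.034]
contact_force: [2.9, -0.5, -2.4]
grip_width: 12.5
```

{"fn": "servo_tool", "kwargs": {"angular": [[0,0,0],[0,0,0],[0,0,0],[0,0,0],[0,0,0],[0,0,0]], "slide": [[-0.3,0,0],[-0.6,0,0],[-0.9,0,0],[-1.2,0,0],[-1.5,-0.1,0],[-1.8,-0.1,0]], "grip": [-1,-1,-1,-1,-1,-1]}}

```text
time: 7.28
tool_pos: [566.9, -27.2, 21.7]
tcp_rot: [3.142, 0.0, 0.034]
contact_force: [1.9, 1.5, -1.4]
grip_width: 11.8
```

The arm looks stiff, so from here I'll take small single steps and read the force after each one.

{"fn": "servo_tool", "kwargs": {"angular": [[0,0,0],[0,0,0]], "slide": [[-0.4,0,0],[-0.7,0,0]], "grip": [-1,-1]}}

```text
time: 7.45
tool_pos: [566.2, -27.2, 21.7]
tcp_rot: [3.142, 0.0, 0.034]
contact_force: [1.7, -0.6, -1.4]
grip_width: 11.6
```

{"fn": "servo_tool", "kwargs": {"angular": [[0,0,0],[0,0,0]], "slide": [[-0.4,0,0],[-0.7,-0.1,0]], "grip": [-1,-1]}}

```text
time: 7.62
tool_pos: [565.4, -27.3, 21.7]
tcp_rot: [3.142, 0.0, 0.034]
contact_force: [1.4, -0.3, -1.3]
grip_width: 11.8
```

{"fn": "servo_tool", "kwargs": {"angular": [[0,0,0],[0,0,0]], "slide": [[-0.4,0,0],[-0.7,0,0]], "grip": [-1,-1]}}

```text
time: 7.78
tool_pos: [564.8, -27.3, 21.8]
tcp_rot: [3.142, 0.0, 0.034]
contact_force: [3.1, 0.8, -2.1]
grip_width: 12.0
```

{"fn": "servo_tool", "kwargs": {"angular": [[0,0,0],[0,0,0]], "slide": [[-0.4,0,0],[-0.7,0,0]], "grip": [-1,-1]}}

```text
time: 7.95
tool_pos: [564.0, -27.3, 21.7]
tcp_rot: [3.142, 0.0, 0.034]
contact_force: [2.4, 0.1, -1.4]
grip_width: 12.0
```

{"fn": "servo_tool", "kwargs": {"angular": [[0,0,0],[0,0,0]], "slide": [[-0.4,0,0],[-0.7,-0.1,0]], "grip": [-1,-1]}}

```text
time: 8.12
tool_pos: [563.3, -27.4, 21.7]
tcp_rot: [3.142, 0.0, 0.034]
contact_force: [2.2, -0.1, -1.8]
grip_width: 11.9
```

{"fn": "servo_tool", "kwargs": {"angular": [[0,0,0],[0,0,0]], "slide": [[-0.4,0,0],[-0.7,0,0]], "grip": [-1,-1]}}

```text
time: 8.28
tool_pos: [562.6, -27.4, 21.7]
tcp_rot: [3.142, 0.0, 0.034]
contact_force: [1.9, -0.0, -1.3]
grip_width: 11.6
```

{"fn": "servo_tool", "kwargs": {"angular": [[0,0,0],[0,0,0]], "slide": [[-0.4,0,0],[-0.8,0,0]], "grip": [-1,-1]}}

```text
time: 8.45
tool_pos: [561.9, -27.4, 21.7]
tcp_rot: [3.142, 0.0, 0.034]
contact_force: [2.3, -0.1, -2.2]
grip_width: 11.9
```

{"fn": "servo_tool", "kwargs": {"angular": [[0,0,0],[0,0,0]], "slide": [[-0.4,0,0],[-0.8,-0.1,0]], "grip": [-1,-1]}}

```text
time: 8.62
tool_pos: [561.2, -27.5, 21.8]
tcp_rot: [3.142, -0.0, 0.034]
contact_force: [2.6, 0.3, -1.6]
grip_width: 12.3
```

{"fn": "servo_tool", "kwargs": {"angular": [[0,0,0],[0,0,0]], "slide": [[-0.4,0,0],[-0.8,0,0]], "grip": [-1,-1]}}

```text
time: 8.78
tool_pos: [560.4, -27.5, 21.8]
tcp_rot: [3.141, -0.0, 0.034]
contact_force: [3.8, 0.9, -2.3]
grip_width: 11.8
```

{"fn": "servo_tool", "kwargs": {"angular": [[0,0,0],[0,0,0]], "slide": [[-0.3,0,0],[-0.6,0,0]], "grip": [-1,-1]}}

```text
time: 8.95
tool_pos: [559.8, -27.5, 21.8]
tcp_rot: [3.141, -0.0, 0.034]
contact_force: [3.5, 0.2, -2.7]
grip_width: 11.6
```

{"fn": "servo_tool", "kwargs": {"angular": [[0,0,0],[0,0,0]], "slide": [[-0.4,0,0],[-0.7,-0.1,0]], "grip": [-1,-1]}}

```text
time: 9.12
tool_pos: [559.0, -27.6, 21.7]
tcp_rot: [3.142, 0.0, 0.034]
contact_force: [4.6, 0.2, -1.5]
grip_width: 12.0
```

{"fn": "servo_tool", "kwargs": {"angular": [[0,0,0],[0,0,0]], "slide": [[-0.3,0,0],[-0.6,0,0]], "grip": [-1,-1]}}

```text
time: 9.28
tool_pos: [558.3, -27.6, 21.7]
tcp_rot: [3.142, 0.0, 0.034]
contact_force: [2.8, -0.1, -1.5]
grip_width: 11.7
```

{"fn": "servo_tool", "kwargs": {"angular": [[0,0,0],[0,0,0]], "slide": [[-0.4,0,0],[-0.7,0,0]], "grip": [-1,-1]}}

```text
time: 9.45
tool_pos: [557.7, -27.6, 21.7]
tcp_rot: [3.141, 0.0, 0.034]
contact_force: [1.8, -0.3, -1.3]
grip_width: 12.1
```

{"fn": "servo_tool", "kwargs": {"angular": [[0,0,0],[0,0,0]], "slide": [[-0.4,0,0],[-0.8,-0.1,0]], "grip": [-1,-1]}}

```text
time: 9.62
tool_pos: [556.9, -27.7, 21.7]
tcp_rot: [3.141, -0.0, 0.034]
contact_force: [2.7, -0.1, -1.1]
grip_width: 11.7
```

{"fn": "servo_tool", "kwargs": {"angular": [[0,0,0],[0,0,0]], "slide": [[-0.4,0,0],[-0.8,0,0]], "grip": [-1,-1]}}

```text
time: 9.78
tool_pos: [556.2, -27.7, 21.7]
tcp_rot: [3.141, -0.0, 0.034]
contact_force: [4.0, -0.7, -2.7]
grip_width: 12.0
```

{"fn": "servo_tool", "kwargs": {"angular": [[0,0,0],[0,0,0]], "slide": [[-0.3,0,0],[-0.7,0,0]], "grip": [-1,-1]}}

```text
time: 9.95
tool_pos: [555.4, -27.7, 21.7]
tcp_rot: [3.141, 0.0, 0.034]
contact_force: [3.2, -0.4, -2.0]
grip_width: 11.7
```

{"fn": "servo_tool", "kwargs": {"angular": [[0,0,0],[0,0,0]], "slide": [[-0.4,0,0],[-0.8,-0.1,0]], "grip": [-1,-1]}}

```text
time: 10.12
tool_pos: [554.5, -27.8, 21.7]
tcp_rot: [3.142, 0.0, 0.034]
contact_force: [2.8, -0.3, -1.4]
grip_width: 11.8
```

{"fn": "servo_tool", "kwargs": {"angular": [[0,0,0],[0,0,0]], "slide": [[-0.4,0,0],[-0.8,0,0]], "grip": [-1,-1]}}

```text
time: 10.28
tool_pos: [553.8, -27.8, 21.8]
tcp_rot: [3.141, -0.0, 0.034]
contact_force: [3.0, 0.2, -2.6]
grip_width: 11.5
```

{"fn": "servo_tool", "kwargs": {"angular": [[0,0,0],[0,0,0]], "slide": [[-0.4,0,0],[-0.8,0,0]], "grip": [-1,-1]}}

```text
time: 10.45
tool_pos: [553.0, -27.8, 21.8]
tcp_rot: [3.141, 0.0, 0.034]
contact_force: [2.5, 0.1, -2.5]
grip_width: 11.8
```

{"fn": "servo_tool", "kwargs": {"angular": [[0,0,0],[0,0,0]], "slide": [[-0.4,0,0],[-0.8,-0.1,0]], "grip": [-1,-1]}}

```text
time: 10.62
tool_pos: [552.2, -27.9, 21.8]
tcp_rot: [3.142, -0.0, 0.034]
contact_force: [2.5, -0.3, -2.3]
grip_width: 11.7
```

{"fn": "servo_tool", "kwargs": {"angular": [[0,0,0],[0,0,0]], "slide": [[-0.4,0,0],[-0.8,0,0]], "grip": [-1,-1]}}

```text
time: 10.78
tool_pos: [551.4, -27.9, 21.8]
tcp_rot: [3.142, -0.0, 0.034]
contact_force: [3.1, 0.3, -1.4]
grip_width: 11.8
```

{"fn": "servo_tool", "kwargs": {"angular": [[0,0,0],[0,0,0]], "slide": [[-0.4,0,0],[-0.8,0,0]], "grip": [-1,-1]}}

```text
time: 10.95
tool_pos: [550.6, -27.9, 21.8]
tcp_rot: [3.141, 0.0, 0.034]
contact_force: [3.2, -0.3, -2.1]
grip_width: 11.7
```

{"fn": "servo_tool", "kwargs": {"angular": [[0,0,0],[0,0,0]], "slide": [[-0.4,0,0],[-0.8,-0.1,0]], "grip": [-1,-1]}}

```text
time: 11.12
tool_pos: [549.8, -28.0, 21.8]
tcp_rot: [3.141, -0.0, 0.034]
contact_force: [3.3, 0.3, -1.8]
grip_width: 11.9
```

{"fn": "servo_tool", "kwargs": {"angular": [[0,0,0],[0,0,0]], "slide": [[-0.4,0,0],[-0.8,0,0]], "grip": [-1,-1]}}

```text
time: 11.28
tool_pos: [549.0, -28.0, 21.8]
tcp_rot: [3.142, -0.0, 0.034]
contact_force: [3.7, 1.1, -2.0]
grip_width: 12.0
```

{"fn": "servo_tool", "kwargs": {"angular": [[0,0,0],[0,0,0]], "slide": [[-0.4,0,0],[-0.8,0,0]], "grip": [-1,-1]}}

```text
time: 11.45
tool_pos: [548.2, -28.0, 21.7]
tcp_rot: [3.141, -0.0, 0.034]
contact_force: [2.6, -0.6, -2.0]
grip_width: 12.1
```

Run:
```python
from h import *
i,P,c=grab('wrist'); cv2.imwrite('pics/wrist4.png',i)
```

```text
(no output)
```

View pics/wrist4.png

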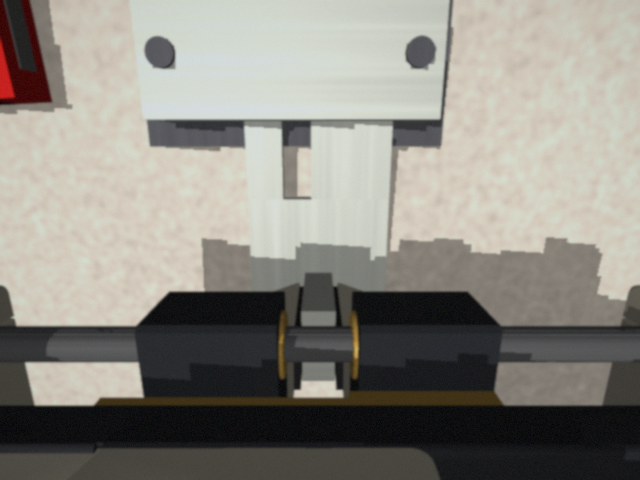

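The plate follows the gripper. Its front leg shows at columns 283–311, rows 120–198. No peg contact yet.

{"fn": "servo_tool", "kwargs": {"angular": [[0,0,0],[0,0,0]], "slide": [[-0.4,0,0],[-0.8,-0.1,0]], "grip": [-1,-1]}}

```text
time: 11.67
tool_pos: [547.4, -28.1, 21.7]
tcp_rot: [3.141, -0.0, 0.034]
contact_force: [3.7, -0.2, -2.1]
grip_width: 11.7
```

{"fn": "servo_tool", "kwargs": {"angular": [[0,0,0],[0,0,0]], "slide": [[-0.4,0,0],[-0.8,0,0]], "grip": [-1,-1]}}

```text
time: 11.83
tool_pos: [546.7, -28.1, 21.8]
tcp_rot: [3.142, -0.0, 0.034]
contact_force: [3.1, 0.0, -1.3]
grip_width: 11.8
```

{"fn": "servo_tool", "kwargs": {"angular": [[0,0,0],[0,0,0]], "slide": [[-0.4,0,0],[-0.8,0,0]], "grip": [-1,-1]}}

```text
time: 12.0
tool_pos: [546.0, -28.1, 21.8]
tcp_rot: [3.141, -0.0, 0.034]
contact_force: [4.1, 0.4, -3.0]
grip_width: 12.0
```

{"fn": "servo_tool", "kwargs": {"angular": [[0,0,0],[0,0,0]], "slide": [[-0.4,0,0],[-0.7,-0.1,0]], "grip": [-1,-1]}}

```text
time: 12.17
tool_pos: [545.9, -28.2, 21.8]
tcp_rot: [3.141, -0.002, 0.034]
contact_force: [5.9, 0.5, -3.9]
grip_width: 11.9
```

The force is rising and the tool lags its command by about 0.7 mm, which looks like the peg. I'll confirm with one more small step.

{"fn": "servo_tool", "kwargs": {"angular": [[0,0,0],[0,0,0],[0,0,0]], "slide": [[-0.2,0,0],[-0.4,0,0],[-0.4,0,0]], "grip": [-1,-1,-1]}}

```text
time: 12.42
tool_pos: [545.8, -28.2, 21.8]
tcp_rot: [3.141, -0.002, 0.034]
contact_force: [8.0, 1.6, -4.9]
grip_width: 11.9
```

Contact confirmed at TCP x of about 545.9, after drawing 32 mm. Easing back 2 mm.

{"fn": "servo_tool", "kwargs": {"angular": [[0,0,0],[0,0,0],[0,0,0],[0,0,0],[0,0,0]], "slide": [[0.8,0,0],[1.6,0,0],[2.4,0.1,0],[3.2,0.1,0],[3.2,0.1,0]], "grip": [-1,-1,-1,-1,-1]}}

```text
time: 12.83
tool_pos: [546.3, -28.1, 21.7]
tcp_rot: [-3.141, 0.003, 0.034]
contact_force: [-4.9, -1.0, 3.9]
grip_width: 12.1
```

{"fn": "servo_tool", "kwargs": {"angular": [[0,0,0],[0,0,0],[0,0,0]], "slide": [[0,0,0],[0,0,0],[0,0,0]], "grip": [-1,-1,-1]}}

```text
time: 13.08
tool_pos: [546.3, -28.0, 21.7]
tcp_rot: [-3.141, 0.003, 0.034]
contact_force: [-4.9, -0.3, 3.3]
grip_width: 12.2
```

Run:
```python
from h import *
o=bot.get_obs();print(o)
for n in ['wrist','side']:
    i,P,c=grab(n); cv2.imwrite(f'pics/{n}5.png',i if n=='wrist' else cv2.resize(i[200:300,300:430],None,fx=5,fy=5,interpolation=cv2.INTER_CUBIC))
```

```text
{'time': 13.0833, 'joint_positions': array([-1.91113679e-01,  6.27022266e-01,  1.69486730e+00, -6.47987195e-04,
        8.22938256e-01,  1.34582896e+00]), 'dq': array([-0.00025746, -0.00155441, -0.00106665,  0.00034375, -0.00109954,
       -0.00039664]), 'tau': array([ 4.50188946e-01, -4.82300162e+01, -1.88134557e+01,  2.96550114e-01,
       -1.12098500e+00, -3.40088562e-02]), 'tool_pos': array([546.33037668, -28.03837143,  21.6880209 ]), 'tcp_rot': array([-3.14133265,  0.0032594 ,  0.03429555]), 'contact_force': array([-4.92236443, -0.30409254,  3.3170517 ]), 'moment': array([-0.06559542,  0.46988907, -0.01054203]), 'grip_width': 12.202691869887632}
```

View pics/wrist5.png

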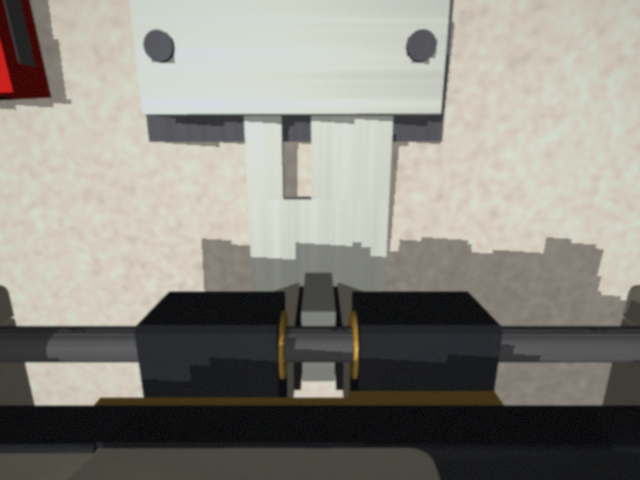

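View pics/side5.png

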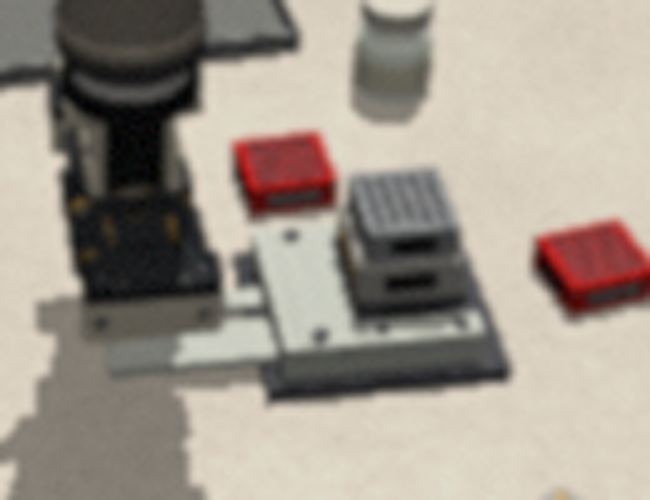

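The plate hasn't moved back yet. Static friction is holding it at 4.9 N. I'll push a little more.

{"fn": "servo_tool", "kwargs": {"angular": [[0,0,0],[0,0,0],[0,0,0]], "slide": [[0.5,0,0],[1,0,0],[1,0,0]], "grip": [-1,-1,-1]}}

```text
time: 13.43
tool_pos: [547.3, -28.0, 21.7]
tcp_rot: [-3.141, 0.003, 0.034]
contact_force: [-5.2, -0.3, 3.6]
grip_width: 11.6
```

{"fn": "servo_tool", "kwargs": {"angular": [[0,0,0],[0,0,0],[0,0,0]], "slide": [[0.4,0,0],[0.7,0,0],[0.7,0,0]], "grip": [-1,-1,-1]}}

```text
time: 13.68
tool_pos: [548.0, -28.0, 21.7]
tcp_rot: [-3.141, 0.003, 0.034]
contact_force: [-6.2, 0.3, 3.0]
grip_width: 11.8
```

The plate is now 2.1 mm back. I'll shift it towards +y and take out the x wind-up at the same time.

{"fn": "servo_tool", "kwargs": {"angular": [[0,0,0],[0,0,0],[0,0,0],[0,0,0],[0,0,0]], "slide": [[-0.5,0.8,0],[-1,1.6,0],[-1.4,2.4,0],[-1.6,3.2,0],[-1.6,4,0]], "grip": [-1,-1,-1,-1,-1]}}

```text
time: 14.1
tool_pos: [548.2, -24.3, 21.7]
tcp_rot: [3.141, -0.0, 0.034]
contact_force: [-0.6, -2.2, -0.2]
grip_width: 11.7
```

{"fn": "servo_tool", "kwargs": {"angular": [[0,0,0],[0,0,0],[0,0,0],[0,0,0],[0,0,0]], "slide": [[-0.1,0.8,0],[-0.2,1.6,0],[-0.3,2.4,0],[-0.4,3.2,0],[-0.4,4,0]], "grip": [-1,-1,-1,-1,-1]}}

```text
time: 14.52
tool_pos: [547.7, -20.1, 21.7]
tcp_rot: [3.141, -0.0, 0.034]
contact_force: [-0.8, -3.3, -0.7]
grip_width: 11.9
```

{"fn": "servo_tool", "kwargs": {"angular": [[0,0,0],[0,0,0],[0,0,0],[0,0,0],[0,0,0]], "slide": [[0,0.8,0],[-0.1,1.6,0],[-0.1,2.4,0],[-0.1,3.2,0],[-0.1,4,0]], "grip": [-1,-1,-1,-1,-1]}}

```text
time: 14.93
tool_pos: [547.5, -16.1, 21.7]
tcp_rot: [3.141, 0.0, 0.034]
contact_force: [-1.3, -4.0, -0.7]
grip_width: 12.0
```

{"fn": "servo_tool", "kwargs": {"angular": [[0,0,0],[0,0,0],[0,0,0],[0,0,0],[0,0,0]], "slide": [[0,0.8,0],[-0.1,1.6,0],[-0.1,2.4,0],[-0.1,3.2,0],[-0.1,4,0]], "grip": [-1,-1,-1,-1,-1]}}

```text
time: 15.35
tool_pos: [547.4, -12.1, 21.7]
tcp_rot: [3.142, 0.0, 0.034]
contact_force: [-0.6, -3.4, -0.3]
grip_width: 11.9
```

{"fn": "servo_tool", "kwargs": {"angular": [[0,0,0],[0,0,0],[0,0,0],[0,0,0]], "slide": [[0,0.8,0],[0,1.6,0],[0,2.4,0],[0,2.4,0]], "grip": [-1,-1,-1,-1]}}

```text
time: 15.68
tool_pos: [547.4, -9.5, 21.7]
tcp_rot: [-3.142, 0.0, 0.034]
contact_force: [-0.0, -3.4, -0.2]
grip_width: 12.4
```

Run:
```python
from h import *
print(bot.get_obs()['moment'],bot.get_obs()['tcp_rot'])
i,P,c=grab('wrist'); cv2.imwrite('pics/wrist6.png',i)
```

```text
[-0.58130831  0.06328492 -0.61253448] [-3.14155900e+00  4.53227331e-05  3.42363679e-02]
```

View pics/wrist6.png

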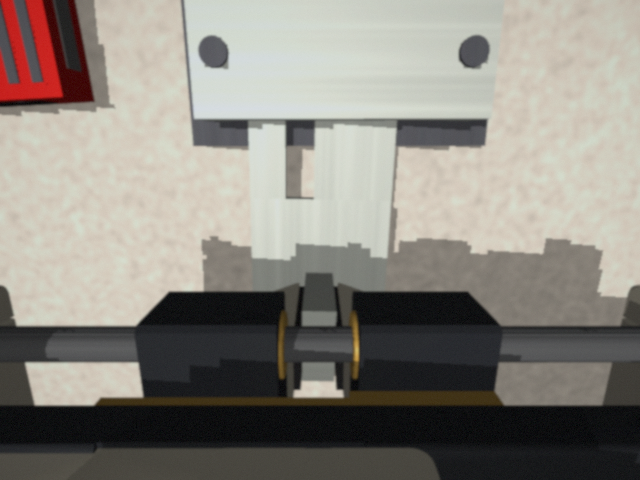

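The plate has yawed slightly in the grip, with its rear lagging towards -y. The left edge at row 120 moved from column 245 to 249. I'll measure how much.

```bash
cat > ang.py <<'E'
from h import *
def ang(img,P):
    # plate edges by depth 12..20 between bridge and gripper
    L=[];Rr=[]
    for r in range(125,285):
        z=P[r,:,2]; m=np.where((z>11.5)&(z<21)&(np.arange(640)>200)&(np.arange(640)<440))[0]
        if len(m)<30: continue
        L.append(P[r,m[0],:2]);Rr.append(P[r,m[-1],:2])
    out=[]
    for nm,A in (('L',L),('R',Rr)):
        A=np.array(A)
        A=A[np.isfinite(A).all(1)]
        l=cv2.fitLine(A.astype(np.float32),cv2.DIST_HUBER,0,0.01,0.01).ravel()
        a=np.degrees(np.arctan2(l[1],l[0])); a=(a+90)%180-90
        print(nm,len(A),'angle',round(a,2),'pt',l[2:].round(1),'x',A[:,0].min().round(1),A[:,0].max().round(1))
if __name__=='__main__':
    import sys
    i,P,c=grab('wrist'); print(bot.get_obs()['tool_pos']); cv2.imwrite('pics/%s.png'%sys.argv[1],i); np.savez('/tmp/w.npz',i=i,P=P)
    ang(i,P)
    q=P[60:120,220:460].reshape(-1,3); q=q[(q[:,2]>28)&(q[:,2]<37)]
    for n,col in (('bridgefront',None),):
        pts=[]
        for u in range(200,485,3):
            z=P[:,u,2]; k=np.where((z[60:140]>27)&(z[60:140]<37))[0]
            if len(k): pts.append(P[60+k[-1],u,:2])
        l=cv2.fitLine(np.array(pts,np.float32),cv2.DIST_HUBER,0,.01,.01).ravel(); print(n,np.degrees(np.arctan2(-l[0],l[1])).round(2)%180,l[2:])
E
python3 ang.py wrist7
```

```text
[547.42314993  -9.60863322  21.70570112]
L 160 angle 0.95 pt [593.8  20.6] x 554.5 622.7
R 160 angle 0.64 pt [590.7 -39.1] x 556.7 625.9
bridgefront 2.0399933 [625.7867     -1.4290861]
```

{"fn": "servo_tool", "kwargs": {"angular": [[0,0,0.5],[0,0,1],[0,0,1.5],[0,0,1.5]], "slide": [[0,0.2,0],[0,0.4,0],[0,0.6,0],[0,0.6,0]], "grip": [-1,-1,-1,-1]}}

```text
time: 16.12
tool_pos: [547.5, -9.1, 21.7]
tcp_rot: [3.142, -0.0, 0.061]
contact_force: [0.8, -3.1, -1.3]
grip_width: 12.0
```

```bash
python3 ang.py wrist8
```

```text
[547.49554494  -9.07213715  21.73161822]
L 160 angle 2.78 pt [581.1  21.9] x 553.8 621.5
R 160 angle 2.38 pt [584.8 -37.5] x 557.6 627.3
bridgefront 2.0099945 [626.09424   -10.0709915]
```

The plate is aligned with the fixture to about 0.5° and sits about +10 mm to the peg, where 7–11 mm passes. Now drawing gently past the old stop at 545.9.

{"fn": "servo_tool", "kwargs": {"angular": [[0,0,-0.2],[0,0,-0.4],[0,0,-0.4],[0,0,-0.4],[0,0,-0.4],[0,0,-0.4]], "slide": [[-0.5,-0.3,0],[-1,-0.5,0],[-1.5,-0.6,0],[-2,-0.6,0],[-2.5,-0.6,0],[-3,-0.6,0]], "grip": [-1,-1,-1,-1,-1,-1]}}

```text
time: 16.67
tool_pos: [544.6, -9.5, 21.8]
tcp_rot: [3.142, -0.001, 0.054]
contact_force: [3.0, -1.2, -3.0]
grip_width: 11.9
```

Past the old stop with only 3 N. Continuing.

{"fn": "servo_tool", "kwargs": {"angular": [[0,0,0],[0,0,0],[0,0,0],[0,0,0]], "slide": [[-0.6,0,0],[-1.2,-0.1,0],[-1.8,-0.1,0],[-2.4,-0.1,0]], "grip": [-1,-1,-1,-1]}}

```text
time: 17.0
tool_pos: [542.1, -9.7, 21.8]
tcp_rot: [3.142, -0.0, 0.054]
contact_force: [3.6, -0.3, -1.6]
grip_width: 12.1
```

{"fn": "servo_tool", "kwargs": {"angular": [[0,0,0],[0,0,0],[0,0,0],[0,0,0],[0,0,0],[0,0,0]], "slide": [[-0.7,0,0],[-1.4,-0.1,0],[-2.1,-0.1,0],[-2.8,-0.1,0],[-3.4,-0.1,0],[-4,-0.2,0]], "grip": [-1,-1,-1,-1,-1,-1]}}

```text
time: 17.5
tool_pos: [538.1, -10.0, 21.8]
tcp_rot: [3.141, -0.0, 0.053]
contact_force: [2.4, 0.1, -2.3]
grip_width: 11.9
```

```bash
python3 ang.py wrist9
```

```text
[537.95344761 -10.02985817  21.77481579]
L 160 angle 3.09 pt [580.   21.9] x 544.5 613.0
R 160 angle 3.07 pt [583.2 -37.6] x 547.5 616.3
bridgefront 2.0200043 [626.19116 -13.85907]
```

The yaw is now 3.1° against the fixture's 2.0°, so I'll straighten by -1° while drawing.

{"fn": "servo_tool", "kwargs": {"angular": [[0,0,-0.3],[0,0,-0.6],[0,0,-0.9],[0,0,-1.1],[0,0,-1.1],[0,0,-1.1]], "slide": [[-0.7,0,0],[-1.4,-0.1,0],[-2.1,-0.1,0],[-2.8,-0.1,0],[-3.4,-0.2,0],[-4,-0.3,0]], "grip": [-1,-1,-1,-1,-1,-1]}}

```text
time: 18.05
tool_pos: [534.1, -10.3, 21.8]
tcp_rot: [3.141, -0.0, 0.034]
contact_force: [3.8, 0.9, -2.4]
grip_width: 11.5
```

```bash
python3 ang.py wrist10
```

```text
[533.95377272 -10.38025526  21.7391869 ]
L 160 angle 2.15 pt [571.2  20.6] x 541.2 609.7
R 160 angle 2.06 pt [578.7 -38.7] x 543.2 611.7
bridgefront 2.0099945 [626.2393  -15.61262]
```

Aligned at 2.1°, with 3.8 N. I'll continue in longer draws, (-1, -0.035) per mm.

{"fn": "servo_tool", "kwargs": {"angular": [[0,0,0],[0,0,0],[0,0,0],[0,0,0],[0,0,0],[0,0,0],[0,0,0],[0,0,0]], "slide": [[-1,0,0],[-2,-0.1,0],[-3,-0.1,0],[-4,-0.1,0],[-5,-0.2,0],[-6,-0.2,0],[-7,-0.2,0],[-8,-0.3,0]], "grip": [-1,-1,-1,-1,-1,-1,-1,-1]}}

```text
time: 18.77
tool_pos: [525.7, -10.6, 21.7]
tcp_rot: [3.142, 0.0, 0.034]
contact_force: [1.3, -0.3, -1.0]
grip_width: 12.1
```

{"fn": "servo_tool", "kwargs": {"angular": [[0,0,0],[0,0,0],[0,0,0],[0,0,0],[0,0,0],[0,0,0],[0,0,0],[0,0,0],[0,0,0],[0,0,0]], "slide": [[-1,0,0],[-2,-0.1,0],[-3,-0.1,0],[-4,-0.1,0],[-5,-0.2,0],[-6,-0.2,0],[-7,-0.2,0],[-8,-0.3,0],[-9,-0.3,0],[-10,-0.3,0]], "grip": [-1,-1,-1,-1,-1,-1,-1,-1,-1,-1]}}

```text
time: 19.6
tool_pos: [515.9, -10.9, 21.7]
tcp_rot: [3.142, 0.0, 0.034]
contact_force: [0.7, 0.4, -1.1]
grip_width: 11.9
```

```bash
python3 ang.py wrist11
python3 - <<'E'
from h import *
i,P,c=grab('side'); cv2.imwrite('pics/side11.png',cv2.resize(i[200:300,300:430],None,fx=5,fy=5,interpolation=cv2.INTER_CUBIC))
E
```

```text
[515.69068795 -10.88946562  21.70068696]
L 160 angle 1.96 pt [560.   20.1] x 523.2 591.5
R 160 angle 1.97 pt [560.5 -39.4] x 524.7 593.5Traceback (most recent call last):
  File "ang.py", line 26, in <module>
    l=cv2.fitLine(np.array(pts,np.float32),cv2.DIST_HUBER,0,.01,.01).ravel(); print(n,np.degrees(np.arctan2(-l[0],l[1])).round(2)%180,l[2:])
      ~~~~~~~~~~~^^^^^^^^^^^^^^^^^^^^^^^^^^^^^^^^^^^^^^^^^^^^^^^^^^^
cv2.error: OpenCV(4.12.0) /io/opencv/modules/imgproc/src/linefit.cpp:618: error: (-215:Assertion failed) npoints2 >= 0 || npoints3 >= 0 in function 'fitLine'
```

View pics/side11.png

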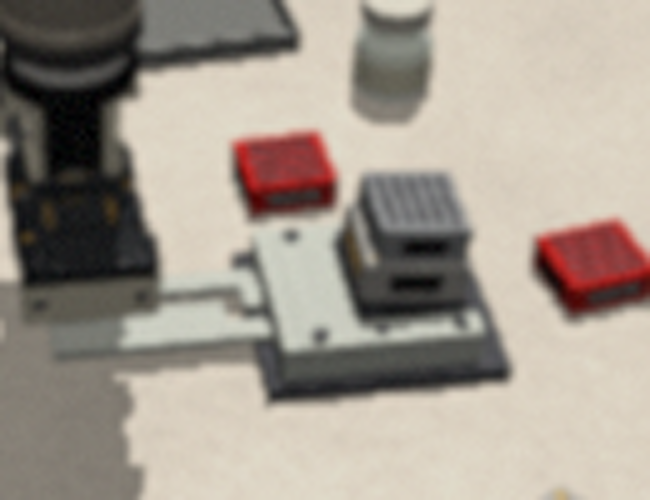

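The stack has tipped back slightly as its rear comes off the plate, as expected. Continuing.

{"fn": "servo_tool", "kwargs": {"angular": [[0,0,0],[0,0,0],[0,0,0],[0,0,0],[0,0,0],[0,0,0],[0,0,0],[0,0,0],[0,0,0],[0,0,0]], "slide": [[-1,0,0],[-2,-0.1,0],[-3,-0.1,0],[-4,-0.1,0],[-5,-0.2,0],[-6,-0.2,0],[-7,-0.2,0],[-8,-0.3,0],[-9,-0.3,0],[-10,-0.3,0]], "grip": [-1,-1,-1,-1,-1,-1,-1,-1,-1,-1]}}

```text
time: 20.53
tool_pos: [505.9, -11.2, 21.7]
tcp_rot: [3.142, 0.0, 0.034]
contact_force: [0.3, -0.5, -1.2]
grip_width: 11.5
```

Run:
```python
from h import *
o=bot.get_obs();print(o['moment'],o['contact_force'])
i,P,c=grab('side'); cv2.imwrite('pics/side12.png',cv2.resize(i[200:300,300:430],None,fx=5,fy=5,interpolation=cv2.INTER_CUBIC))
```

```text
[ 0.04809927 -0.06847632  0.00578925] [ 0.3102637  -0.45968112 -1.15738119]
```

View pics/side12.png

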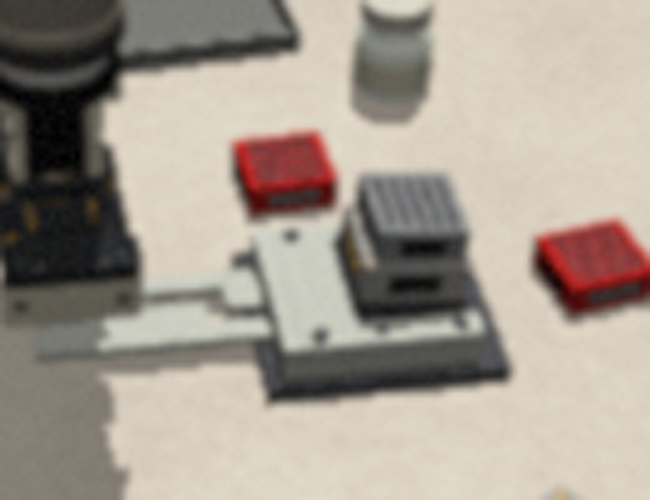

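{"fn": "servo_tool", "kwargs": {"angular": [[0,0,0],[0,0,0],[0,0,0],[0,0,0],[0,0,0],[0,0,0],[0,0,0],[0,0,0],[0,0,0],[0,0,0]], "slide": [[-1.5,-0.1,0],[-3,-0.1,0],[-4.5,-0.2,0],[-6,-0.2,0],[-7.5,-0.3,0],[-9,-0.3,0],[-10.5,-0.4,0],[-12,-0.4,0],[-13.5,-0.5,0],[-15,-0.5,0]], "grip": [-1,-1,-1,-1,-1,-1,-1,-1,-1,-1]}}

```text
time: 21.42
tool_pos: [490.9, -11.7, 21.7]
tcp_rot: [3.142, 0.0, 0.034]
contact_force: [-0.0, 0.4, -1.9]
grip_width: 12.0
```

{"fn": "servo_tool", "kwargs": {"angular": [[0,0,0],[0,0,0],[0,0,0],[0,0,0],[0,0,0],[0,0,0],[0,0,0],[0,0,0],[0,0,0],[0,0,0]], "slide": [[-1.5,-0.1,0],[-3,-0.1,0],[-4.5,-0.2,0],[-6,-0.2,0],[-7.5,-0.3,0],[-9,-0.3,0],[-10.5,-0.4,0],[-12,-0.4,0],[-13.5,-0.5,0],[-15,-0.5,0]], "grip": [-1,-1,-1,-1,-1,-1,-1,-1,-1,-1]}}

```text
time: 22.25
tool_pos: [475.9, -12.2, 21.7]
tcp_rot: [3.142, 0.0, 0.034]
contact_force: [-0.3, -0.5, -0.7]
grip_width: 11.8
```

{"fn": "servo_tool", "kwargs": {"angular": [[0,0,0],[0,0,0],[0,0,0],[0,0,0],[0,0,0],[0,0,0],[0,0,0],[0,0,0],[0,0,0],[0,0,0]], "slide": [[-2,-0.1,0],[-4,-0.1,0],[-6,-0.2,0],[-8,-0.3,0],[-10,-0.3,0],[-13,-0.4,0],[-17,-0.6,0],[-21,-0.7,0],[-25,-0.9,0],[-28,-1,0]], "grip": [-1,-1,-1,-1,-1,-1,-1,-1,-1,-1]}}

```text
time: 23.08
tool_pos: [447.3, -13.2, 21.7]
tcp_rot: [3.142, 0.0, 0.034]
contact_force: [-0.3, 0.2, -1.4]
grip_width: 11.7
```

Run:
```python
from h import *
o=bot.get_obs();print(o['moment'],o['contact_force'],o['joint_positions'].round(2))
for n in ['side','scene','wrist']:
    i,P,c=grab(n); np.savez(f'/tmp/{n}13.npz',i=i,P=P,c=np.array(c,dtype=object))
    if n=='side': i=cv2.resize(i[170:320,250:450],None,fx=4,fy=4,interpolation=cv2.INTER_CUBIC)
    if n=='scene': i=cv2.resize(i[200:380,225:475],None,fx=3.2,fy=3.2,interpolation=cv2.INTER_CUBIC)
    cv2.imwrite(f'pics/{n}13.png',i)
```

```text
[0.00085604 0.12600793 0.01951487] [-0.33141916  0.15165573 -1.41127078] [-0.2   0.5   1.97 -0.    0.67  1.34]
```

View pics/side13.png

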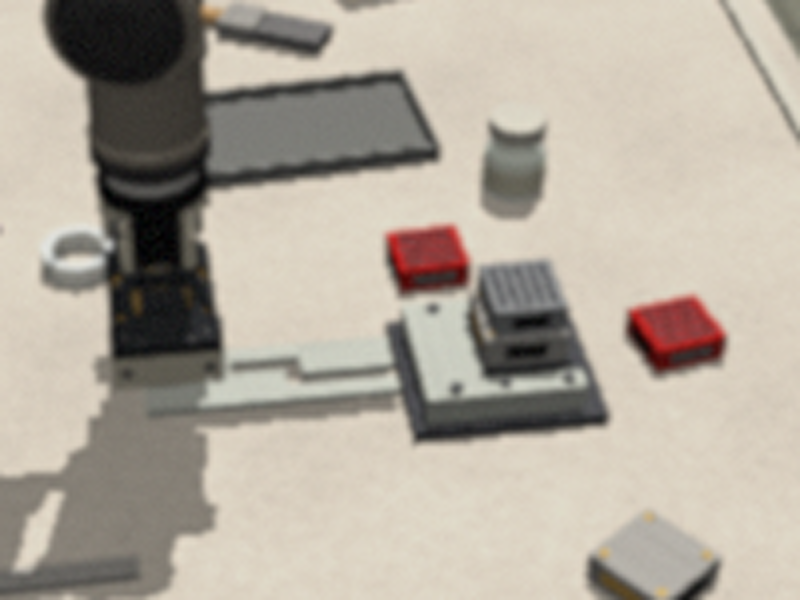

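View pics/scene13.png

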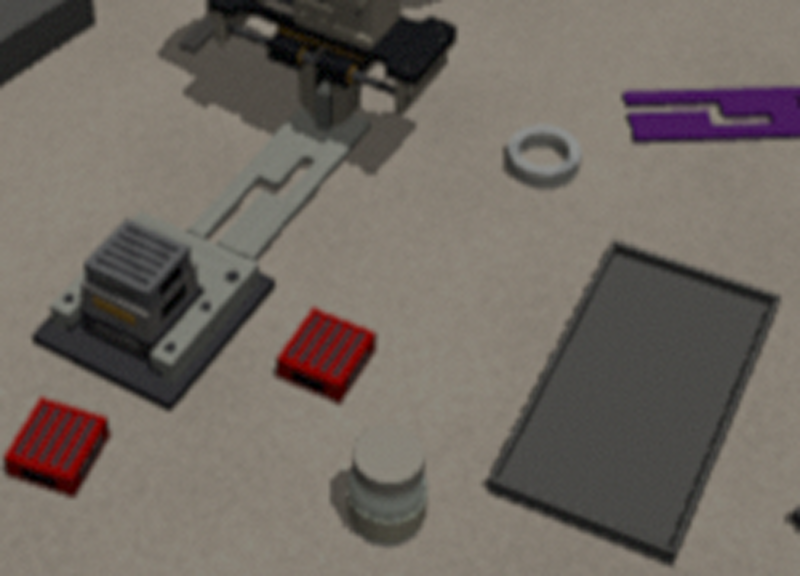

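View pics/wrist13.png

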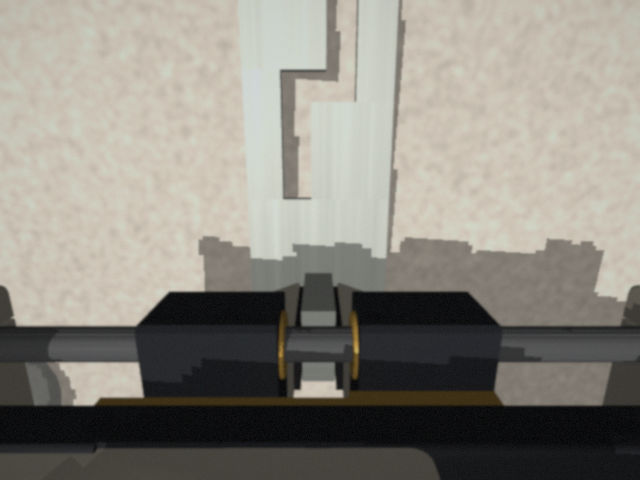

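The plate is clear of the bridge and held level, and the stack has settled. Now I'll locate the tray accurately.

Run:
```python
from h import *
for n in ['scene','side']:
  for k in ['0','1']:
    d=np.load(f'/tmp/{n}{k}.npz',allow_pickle=True);P=d['P'];X,Y,Z=P[...,0],P[...,1],P[...,2]
    # rim + floor
    m=(X>400)&(X<720)&(Y>200)&(Y<410)&(Z>2.5)&(Z<20)
    k_,l,s,_=cv2.connectedComponentsWithStats(cv2.morphologyEx(m.astype(np.uint8),cv2.MORPH_OPEN,np.ones((3,3),np.uint8)))
    j=1+np.argmax(s[1:,4]); q=P[l==j]
    # remove outward spread: use points z 3..18
    r=cv2.minAreaRect(q[:,:2].astype(np.float32)); print(n,k,len(q),r,np.percentile(q[:,2],[10,50,90]))
# wrist: tape, jar positions
d=np.load('/tmp/scene0.npz',allow_pickle=True);P=d['P']
for nm,(u0,u1,v0,v1) in dict(tape=(380,410,238,260),jar=(330,362,330,366),red=(310,345,295,325)).items():
    q=P[v0:v1,u0:u1].reshape(-1,3);q=q[q[:,2]>10];print(nm,np.median(q,0).round(),q.min(0).round(),q.max(0).round())
# stack
d=np.load('/tmp/scene13.npz',allow_pickle=True);P=d['P'];X,Y,Z=P[...,0],P[...,1],P[...,2]
m=(X>660)&(X<760)&(Y>-70)&(Y<50)&(Z>76)&(Z<90); q=P[m]; r=cv2.minAreaRect(q[:,:2].astype(np.float32)); print('top',len(q),r,np.median(q[:,2]))
A=np.c_[q[:,:2]-q[:,:2].mean(0),np.ones(len(q))]; q2=q[q[:,2]>np.median(q[:,2])-3]; A=np.c_[q2[:,:2]-q2[:,:2].mean(0),np.ones(len(q2))]; print('tilt',np.linalg.lstsq(A,q2[:,2],rcond=None)[0])
```

```text
scene 0 1076 ((627.8321533203125, 327.6937255859375), (121.35385131835938, 134.26727294921875), 5.642434597015381) [ 3.22524555  5.66240006 16.18577702]
scene 1 2123 ((561.4356689453125, 320.3734130859375), (253.5470733642578, 133.47940063476562), 6.309195518493652) [ 3.24260732  5.56114051 15.65659407]
side 0 497 ((559.7592163085938, 305.00250244140625), (249.7597198486328, 109.82365417480469), 7.6537065505981445) [ 3.58280222  6.73887299 15.55516554]
side 1 719 ((527.3082885742188, 323.8708190917969), (189.053466796875, 156.87771606445312), 5.835887908935547) [ 3.29609028  6.19151265 15.35103819]
tape [388. 155.  18.] [357. 123.  10.] [417. 184.  25.]
jar [757. 230.  63.] [723. 202.  10.] [773. 252.  74.]
red [662. 123.  22.] [625.  92.  10.] [690. 149.  27.]
top 468 ((703.6647338867188, -9.722301483154297), (60.7889518737793, 55.7198486328125), 89.10850524902344) 81.65294020747024
tilt [-6.87684126e-04  4.38687545e-03  8.19647008e+01]
```

{"fn": "servo_tool", "kwargs": {"angular": [[0,0,0],[0,0,0],[0,0,0],[0,0,0],[0,0,0],[0,0,0],[0,0,0],[0,0,0],[0,0,0],[0,0,0]], "slide": [[-2,0,2],[-4,0,6],[-6,0,14],[-6,0,26],[-6,0,40],[-6,0,55],[-6,0,70],[-6,0,85],[-6,0,95],[-6,0,100]], "grip": [-1,-1,-1,-1,-1,-1,-1,-1,-1,-1]}}

```text
time: 24.07
tool_pos: [442.7, -13.3, 123.7]
tcp_rot: [3.141, -0.003, 0.034]
contact_force: [-0.3, -0.6, -1.4]
grip_width: 11.7
```

The stack top is at z=82 (expected 10+72) and level. Carrying the plate to the tray.

{"fn": "servo_tool", "kwargs": {"angular": [[0,0,0],[0,0,0.5],[0,0,1],[0,0,1.5],[0,0,2],[0,0,2.5],[0,0,3],[0,0,3.5],[0,0,4],[0,0,4.5]], "slide": [[1,5,0],[3,15,0],[6,30,0],[9,48,0],[12,66,0],[15,84,0],[18,102,0],[21,120,0],[24,138,0],[27,156,0]], "grip": [-1,-1,-1,-1,-1,-1,-1,-1,-1,-1]}}

```text
time: 24.9
tool_pos: [468.3, 144.6, 120.7]
tcp_rot: [-3.142, 0.002, 0.114]
contact_force: [-0.1, -0.2, -1.1]
grip_width: 11.5
```

{"fn": "servo_tool", "kwargs": {"angular": [[0,0,0],[0,0,0],[0,0,0],[0,0,0],[0,0,0],[0,0,0],[0,0,0],[0,0,0],[0,0,0],[0,0,0]], "slide": [[3,18,0],[6,36,0],[9,54,0],[12,72,0],[15,92,0],[17,112,0],[18,132,0],[18,150,0],[18,162,0],[18,169,0]], "grip": [-1,-1,-1,-1,-1,-1,-1,-1,-1,-1]}}

```text
time: 25.73
tool_pos: [486.0, 313.6, 120.7]
tcp_rot: [3.141, 0.002, 0.115]
contact_force: [0.3, -0.8, -1.8]
grip_width: 11.7
```

{"fn": "servo_tool", "kwargs": {"angular": [[0,0,0],[0,0,0],[0,0,0]], "slide": [[0,0,0],[0,0,0],[0,0,0]], "grip": [-1,-1,-1]}}

```text
time: 25.98
tool_pos: [486.9, 311.0, 121.5]
tcp_rot: [3.141, 0.001, 0.112]
contact_force: [0.5, -0.4, -2.4]
grip_width: 11.9
```

```bash
cat > v.py <<'E'
from h import *
import sys
k=sys.argv[1]
o=bot.get_obs();print(o['tool_pos'],o['tcp_rot'],o['moment'],o['contact_force'])
for n in ['side','scene','wrist']:
    i,P,c=grab(n); np.savez(f'/tmp/{n}{k}.npz',i=i,P=P,c=np.array(c,dtype=object))
    if n=='side': i=cv2.resize(i[120:270,220:420],None,fx=4,fy=4,interpolation=cv2.INTER_CUBIC)
    if n=='scene': i=cv2.resize(i[200:380,325:575],None,fx=3.2,fy=3.2,interpolation=cv2.INTER_CUBIC)
    cv2.imwrite(f'pics/{n}{k}.png',i)
E
python3 v.py 14
```

```text
[486.89164106 311.02247951 121.49460758] [3.14097156e+00 7.17415885e-04 1.12251140e-01] [0.01955689 0.14185698 0.04342686] [ 0.48195054 -0.39697016 -2.39559977]
```

View pics/wrist14.png

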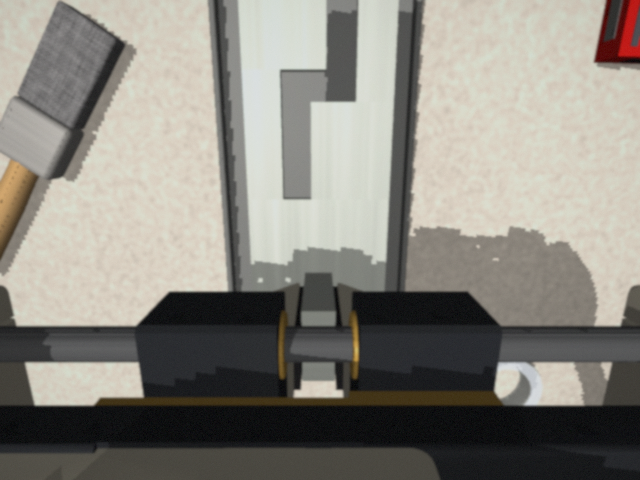

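View pics/scene14.png

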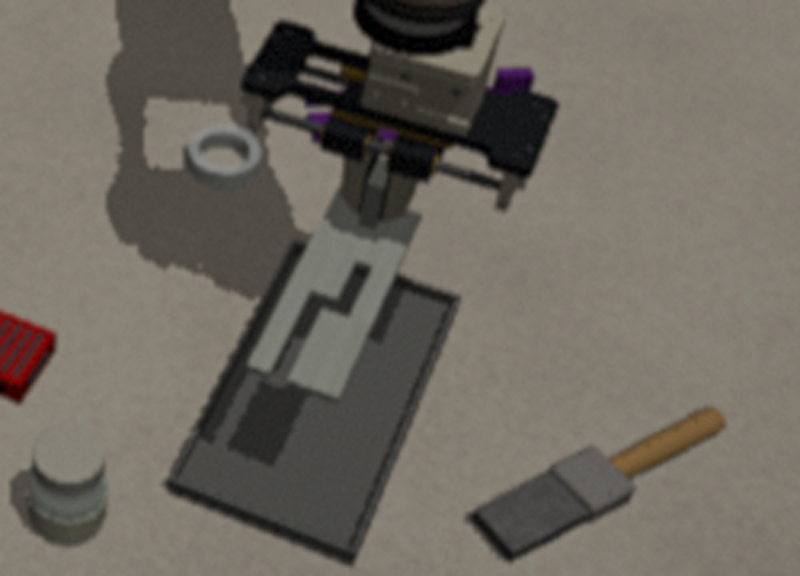

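View pics/side14.png

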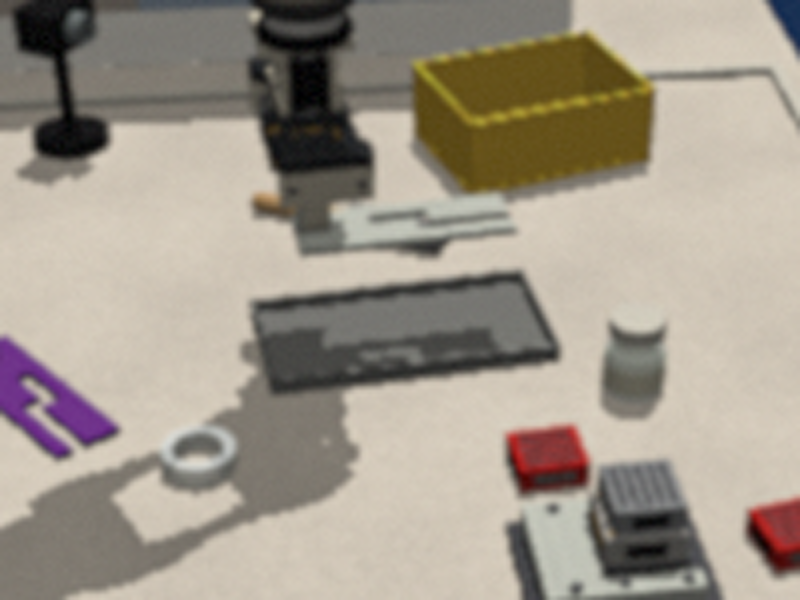

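Over the tray the plate is centred, with the tray walls at columns about 226 and 412 and the plate spanning about 248–388. Lowering.

{"fn": "servo_tool", "kwargs": {"angular": [[0,0,0],[0,0,0],[0,0,0],[0,0,0],[0,0,0],[0,0,0],[0,0,0],[0,0,0],[0,0,0],[0,0,0]], "slide": [[0,0,-6],[0,0,-18],[0,0,-32],[0,0,-47],[0,0,-62],[0,0,-75],[0,0,-86],[0,0,-94],[0,0,-99],[0,0,-100]], "grip": [-1,-1,-1,-1,-1,-1,-1,-1,-1,-1]}}

```text
time: 26.97
tool_pos: [486.7, 311.5, 20.9]
tcp_rot: [3.141, 0.001, 0.113]
contact_force: [-0.7, -0.3, -1.6]
grip_width: 11.4
```

{"fn": "servo_tool", "kwargs": {"angular": [[0,0,0],[0,0,0],[0,0,0]], "slide": [[0,0,-1],[0,0,-2],[0,0,-2]], "grip": [-1,-1,-1]}}

```text
time: 27.22
tool_pos: [487.4, 311.9, 20.2]
tcp_rot: [-3.141, -0.001, 0.113]
contact_force: [-0.3, -0.7, -1.7]
grip_width: 11.7
```

```bash
python3 v.py 15
```

```text
[487.36773768 311.94572382  20.20263866] [-3.14139075e+00 -9.25729867e-04  1.12795487e-01] [-0.03992289  0.08644318 -0.02583122] [-0.33933791 -0.65510769 -1.66377972]
```

View pics/wrist15.png

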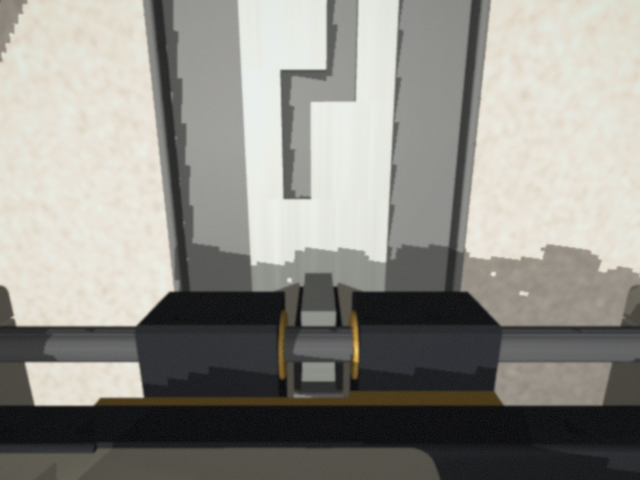

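The plate is centred between the tray walls (columns about 170 and 470) and about 4.5 mm above the floor. Easing down until I feel contact.

{"fn": "servo_tool", "kwargs": {"angular": [[0,0,0],[0,0,0],[0,0,0],[0,0,0],[0,0,0]], "slide": [[0,0,-0.8],[0,0,-1.6],[0,0,-2.4],[0,0,-3],[0,0,-3]], "grip": [-1,-1,-1,-1,-1]}}

```text
time: 27.78
tool_pos: [486.9, 311.7, 16.5]
tcp_rot: [3.141, 0.0, 0.113]
contact_force: [0.1, 0.7, -0.8]
grip_width: 11.9
```

{"fn": "servo_tool", "kwargs": {"angular": [[0,0,0],[0,0,0],[0,0,0]], "slide": [[0,0,-0.4],[0,0,-0.8],[0,0,-0.8]], "grip": [-1,-1,-1]}}

```text
time: 28.03
tool_pos: [487.0, 311.8, 15.9]
tcp_rot: [3.141, 0.0, 0.113]
contact_force: [-0.4, -0.1, -1.1]
grip_width: 11.9
```

{"fn": "servo_tool", "kwargs": {"angular": [[0,0,0],[0,0,0],[0,0,0]], "slide": [[0,0,-0.3],[0,0,-0.5],[0,0,-0.5]], "grip": [-1,-1,-1]}}

```text
time: 28.28
tool_pos: [487.0, 311.8, 15.7]
tcp_rot: [3.142, -0.0, 0.113]
contact_force: [-1.2, -1.1, 1.0]
grip_width: 11.6
```

```bash
python3 -c "
from h import *
o=bot.get_obs();print(o['tool_pos'],o['contact_force'],o['moment'])"
```

```text
[487.04830941 311.79143227  15.70925782] [-1.15774223 -1.11727125  1.01349909] [-0.05944253  0.23216954 -0.02711632]
```

{"fn": "servo_tool", "kwargs": {"angular": [[0,0,0],[0,0,0],[0,0,0]], "slide": [[0,0,-0.3],[0,0,-0.3],[0,0,-0.3]], "grip": [-1,-1,-1]}}

```text
time: 28.53
tool_pos: [487.1, 311.8, 15.7]
tcp_rot: [3.142, -0.0, 0.113]
contact_force: [-2.4, -1.5, 5.0]
grip_width: 11.8
```

```bash
python3 -c "
from h import *
o=bot.get_obs();print(o['tool_pos'],o['contact_force'],o['moment'])"
```

```text
[487.06912631 311.78752802  15.69356182] [-2.36262742 -1.45583671  5.01259419] [-0.21357506  0.38891554 -0.02134121]
```

The plate is seated: z has stopped at 15.7 as computed, with 5 N of contact. I'll release with a limited opening to stay clear of the tray walls.

{"fn": "servo_tool", "kwargs": {"angular": [[0,0,0],[0,0,0],[0,0,0],[0,0,0],[0,0,0],[0,0,0],[0,0,0],[0,0,0]], "slide": [[0,0,0.3],[0,0,0.3],[0,0,0.3],[0,0,0.3],[0,0,0.3],[0,0,0.3],[0,0,0.3],[0,0,0.3]], "grip": [-1,-0.7,-0.6,-0.5,-0.35,-0.35,-0.35,-0.35]}}

```text
time: 29.2
tool_pos: [487.1, 311.8, 15.4]
tcp_rot: [3.142, 0.0, 0.113]
contact_force: [-0.3, 0.1, -0.5]
grip_width: 29.6
```

{"fn": "servo_tool", "kwargs": {"angular": [[0,0,0],[0,0,0],[0,0,0],[0,0,0],[0,0,0],[0,0,0],[0,0,0],[0,0,0],[0,0,0],[0,0,0]], "slide": [[0,0,2],[0,0,8],[0,0,18],[0,0,32],[0,0,50],[0,0,75],[0,0,100],[0,0,130],[0,0,150],[0,0,160]], "grip": [-0.35,-0.35,-0.35,-0.35,-0.35,-0.35,-0.35,-0.35,-0.35,-0.35]}}

```text
time: 30.03
tool_pos: [488.2, 312.4, 179.8]
tcp_rot: [-3.14, -0.006, 0.113]
contact_force: [0.1, 0.3, -0.2]
grip_width: 30.1
```

```bash
python3 v.py 16
```

```text
[488.24885239 312.42960284 179.82465668] [-3.13963967 -0.00593047  0.11281515] [0.03505781 0.02597891 0.01588119] [ 0.13763576  0.25899455 -0.19684747]
```

View pics/wrist16.png

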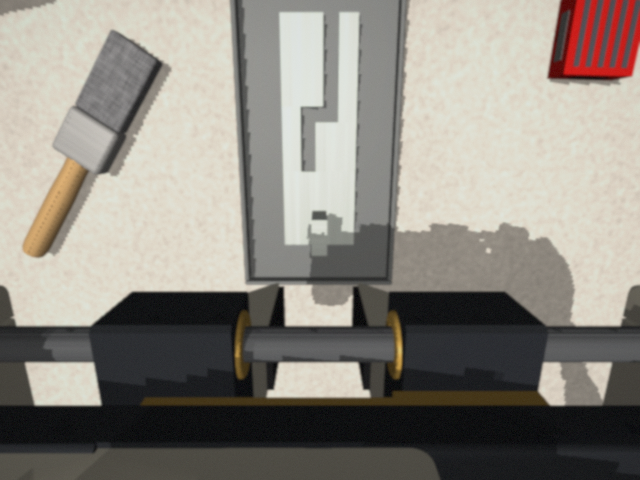

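View pics/side16.png

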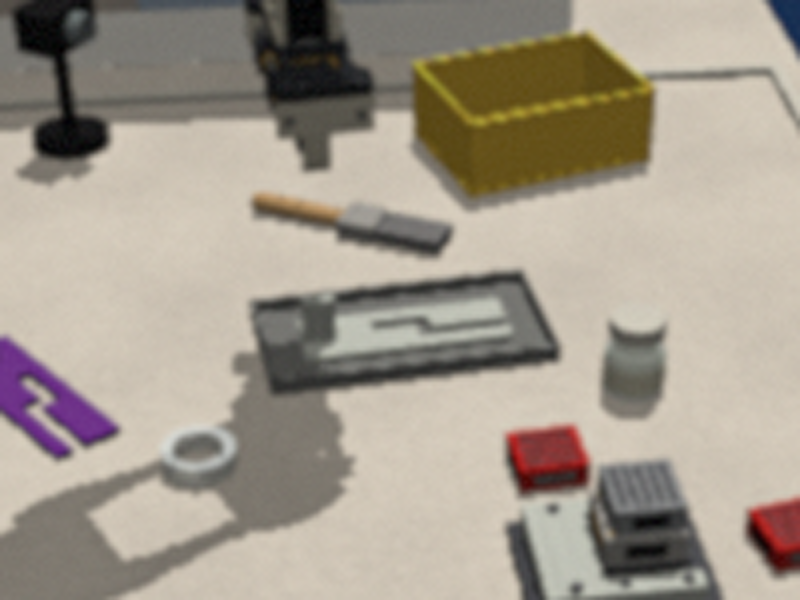

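Run:
```python
from h import *
d=np.load('/tmp/wrist16.npz',allow_pickle=True);P=d['P'];X,Y,Z=P[...,0],P[...,1],P[...,2]
for u,v in [(292,40),(350,40),(300,180),(345,180),(292,225),(265,150),(380,150)]: print((u,v),P[v,u].round(1))
d=np.load('/tmp/scene16.npz',allow_pickle=True);P=d['P'];i=d['i']; X,Y,Z=P[...,0],P[...,1],P[...,2]
cv2.imwrite('pics/stack16.png',cv2.resize(i[230:330,225:325],None,fx=6,fy=6,interpolation=cv2.INTER_CUBIC))
m=(X>660)&(X<760)&(Y>-70)&(Y<50)&(Z>78)&(Z<86); q=P[m]; r=cv2.minAreaRect(q[:,:2].astype(np.float32)); print('top',len(q),r,np.median(q[:,2]))
A=np.c_[q[:,:2]-q[:,:2].mean(0),np.ones(len(q))]; print(np.linalg.lstsq(A,q[:,2],rcond=None)[0])
```

```text
(292, 40) [629.1 348.5  10.7]
(350, 40) [633.9 304.5  11. ]
(300, 180) [524.1 331.9   9.1]
(345, 180) [528.5 294.5  11.3]
(292, 225) [485.1 334.8  10.1]
(265, 150) [545.1 363.3   6.1]
(380, 150) [555.8 268.1   4.2]
top 442 ((704.0736083984375, -10.036706924438477), (61.37815475463867, 56.223785400390625), 89.89787292480469) 81.64094627370542
[-8.19478364e-03  2.30245627e-03  8.17670277e+01]
```

View pics/stack16.png

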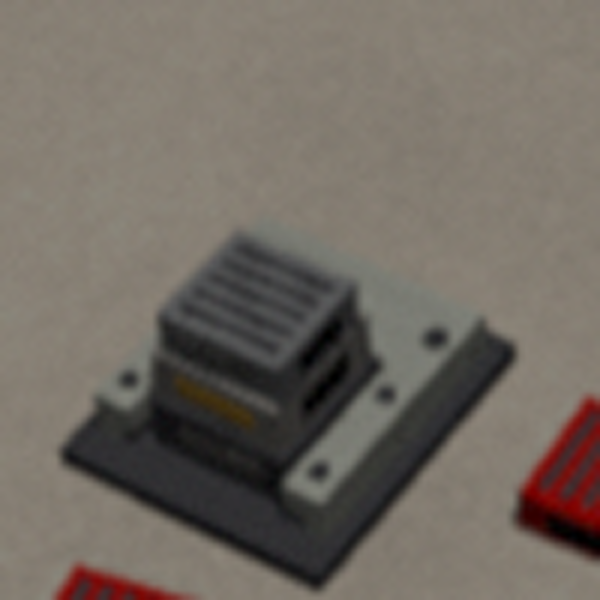

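The stack is upright on the base behind the bridge, with its top level at z = 82. The plate's top is at z = 10–11 throughout, so it lies flat on the tray floor. Settling and handing in.

{"fn": "servo_tool", "kwargs": {"angular": [[0,0,0],[0,0,0],[0,0,0],[0,0,0]], "slide": [[0,0,0],[0,0,0],[0,0,0],[0,0,0]], "grip": [-0.35,-0.35,-0.35,-0.35]}}

```text
time: 30.52
tool_pos: [486.7, 311.6, 174.3]
tcp_rot: [3.141, 0.002, 0.113]
contact_force: [-0.4, -0.5, -0.9]
grip_width: 29.6
```

```bash
python3 -c "
from plant import bot
print(bot.get_obs()['time'],bot.get_obs()['contact_force']); print(bot.close_job())"
```

```text
30.5167 [-0.39653836 -0.49869087 -0.87328934]
the job is handed in; nothing more can be done
None
```

The plate is out of the fixture and lying flat in the tray, and the stack has settled upright on the base. I handed the job in at 30.5 s.

- **Drawing the plate:** I gripped the lug and drew the plate gently until the peg stopped it after about 32 mm, at about 8 N in total. I eased back 2 mm and shifted it about 18 mm to +y. I did not push on to the second peg stop at about 20 mm, but set the sideways position from camera measurements.
- **Yaw correction:** During the shift the plate lagged in yaw by about 1°. I corrected that before drawing it straight out, at 4 N or less.
- **Placing:** I lowered the plate into the tray until I felt about 5 N of contact, then let go with a limited opening and raised the arm clear.

**Last checks:**
- **Stack:** the top reads z ≈ 82 mm, which matches 10 + 72, and is level to within 0.5°. It stands behind the bridge.
- **Plate:** its top reads z ≈ 9–11 mm at five points, so it is flat on the tray floor, clear of the walls.
- **Bystanders:** the ones in the final pictures look unmoved. I did not measure them, and the meter, screwdriver and tweezers were out of those views.
- **Robot:** about 1 N or less on the tool, touching nothing.

No check failed.

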